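# Fetch the nozzle basket out of the rinse well with the hook rod

### The job

Take the blue-handled hook rod out of its grey stand and use it to fetch the nozzle basket that hangs deep in the tall steel rinse well, feeling gently for the basket's handle, as hard pressing bends the basket or the well. Carry the basket on the hook without tipping it over, stand it flat in the white drip tray, unhook it and put the rod back in its stand. Do not touch the basket with the gripper, and leave the other things where they are.

Things in the scene. Friction and masses are not known exactly. Their poses are not given: they have to be found in the camera images.
- well: Rinse well, fixed: upright steel sleeve, open top, rim 145 mm up, inside 86 mm (its x) by 58 mm (its y), walls 4 mm, on a black base 118 x 90 mm. Origin: centre of underside, z up. At its foot a pocket (ledges and bars, tops at most 36 mm up) holds the basket by its lugs with 1-3 mm play, centred 8 mm to the +x side of the origin. Above it the shaft is free; the roomy end to lower a hook is -x.
- basket: Basket, loose, 0.15-0.26 kg: aluminium open box 40 (x) x 36 (y) x 28 mm high, a lug on top of each y side (50 mm over lugs, tops 30 mm up), nozzles fixed inside, wire bail. Origin: centre of underside, z up, x along the well's x. Hung from a leaning bail it slants up to 0.45 rad; pushed sideways it tips a little and wedges in its pocket: ease off before lifting. Over 8 N from the rod bends it.
- bail_hinge (a point): Middle of the bail's hinge line (along the basket's y), 35 mm above the basket's origin. The bail: 5 mm wire, cross bar 45 mm long, parallel to and 34 mm from this line. Its hinge is very stiff: it stays at the lean it was left at, 0.62 rad towards -x to 0.62 towards +x: bar shifted up to 20 mm, lowered up to 6 mm. The lean is NOT measured: feel (or see) the bar; it does not give to a few N.
- rod: Hook rod, 0.12 kg, loose, at first upright in the stand. Origin: on the shank's axis at the hook's lowest point; z up the shank; x from shank to upturned tip. 6 mm round wire, flat J in the x-z plane: belly top 6 mm up, clear gap 8.5 mm, tip axis at x = 14.5 mm, tip top 17.5 mm up. Collar plate 52 x 26 x 4 mm centred at x = 9 mm, underside 103 mm up. Above it the blue handle.
- rod_grip (a point): Place to grip on the rod's blue handle: 136 mm above the rod's origin, at x = 6 mm. Rubber-coated, 26 mm (rod x) by 14 mm (rod y), from 107 to 160 mm above the rod's origin: grip from above across the 14 mm, firmly.
- stand: Rod stand, fixed: grey tower 56 x 34 mm, 110 mm high, on a base 90 x 70 mm; vertical slot 36 mm (its x) by 16 mm (its y), open at the top, down to 6 mm, centred on the origin. Origin: centre of underside, z up. The rod hangs in the slot, collar on the tower's top: rod origin then at x = -9 mm, y = 0, z = 7 mm in the stand's frame (or half a turn round, x = +9 mm).
- tray: White drip tray with grey ribs, fixed: 130 mm (x) x 112 mm (y), walls 4 mm thick and 14 mm high, its floor 4 mm above the table. Origin: centre of its underside, z up.
- label_roll: Bystander: white roll of labels, 68 mm across, 32 mm high. Origin: centre of its underside.
- tape: Bystander: roll of brown packing tape, 96 mm across, 48 mm high. Origin: centre of its underside.
- lot_stamp: Bystander: stamp with a wooden foot 27 x 52 mm and a black knob, 70 mm high. Origin: centre of its underside.
- weight: Bystander: brass check weight, 22 mm across, 26 mm high. Origin: centre of its underside.

How it is judged (in metres and radians):
On the way, in this order (a step that is already met when the one before it is completed fails the run):
1. the basket hangs on the hook rod, clear above the rim of the well (height (world z) of basket above 0.147 m and contact force between rod and basket above 0.5 N), for 0.1 s.
2. the basket stands flat in the drip tray (z of basket in the frame of tray below 0.007 m and horizontal distance between basket and tray below 0.06 m and angle between basket's own z axis and vertical below 0.12 rad), for 0.2 s.
At the end, for the whole second after the job is handed in: The basket stands flat on the floor of the drip tray (underside within 3 mm of the floor, upright within 0.12 rad), at rest and off the hook; the rod hangs upright in its stand with the collar down on the top (within 3 mm, 0.12 rad), at rest (all of step 2 and linear speed of each of basket, rod below 0.02 m/s and z of rod in the frame of stand between 0.003 and 0.01 m and horizontal distance between rod and stand below 0.022 m and angle between rod's own z axis and vertical below 0.12 rad and contact force between rod and basket below 0.1 N); the robot touches nothing.
It fails at once if the rod presses on the basket or its handle with more than 8 N (contact force between rod and basket above 8 N).
It fails at once if the rod presses on the well with more than 15 N (contact force between rod and well above 15 N).
It fails at once if the gripper touches the basket (contact force between any of the fingers, the arm and basket above 1 N).
It fails at once if the basket tips over (more than 0.8 rad) (angle between basket's own z axis and vertical above 0.8 rad).
It fails at once if a bystander is moved by more than 20 mm (distance of any of label_roll, tape, lot_stamp, weight from where it was at the start of the episode above 0.02 m).
It also fails if it takes over 72 s, if anything falls off the work surface, if the arm or the gripper's body presses on something with over 40 N, if the wrist force passes 120 N, or if a joint passes its speed limit or range.

### The arm

A 6-joint arm with a two-finger parallel gripper is mounted at the origin on a cart in front of the work surface, level with it; the furniture and walls round the work are solid. World frame = base frame: x ahead of the robot, y to its left, z up, the work surface at z = 0. Lengths are in m, angles in degrees, forces in N, time in s.
With the tool pointing down it reaches from about 0.35 to 0.975 m from the base axis. Payload 4.9 kg.
Tool frame: the origin (TCP) lies at the very end of the fingers, on their centre line; the grasp point (between the pads) lies r.tcp_to_grasp behind it (r.tcp_to_grasp is the distance from the TCP to the grasp point, in m); x points along the fingers, z is the direction in which the jaws open and shut, and the axes are right-handed (so a half turn about x gives the same grasp; the last joint's range is limited). The gripper opens to 85 mm and grips with 20 to 120 N. Pads are 22 mm wide; open, the fingers measure 114 mm over their backs; the gripper's body (76 mm by 85 mm) begins 54 mm behind the grasp point. The pads swing forward as they close: fully open they stand 13 mm farther back than shut.
Start: joints at [-83.022, 3.019, 92.412, -0, 84.569, -6.818], TCP at [0.149, -0.607, 0.231] pointing down, gripper open.
Joint ranges: [-172.51, 172.51], [-57.92, 126.97], [3.15, 148.05], [-58.71, 238.71], [5.1, 150.11], [-179.66, 179.66]. Speed limits (degrees/s): [147.25, 147.25, 180, 180, 180, 180].

### API

Orientations are given as a 3x3 rotation matrix whose columns are the frame's x, y, z axes.
In Python, from workcell import sensors, optics, ticket, r gives the robot as it stands.
- The arm moves only by the tool jog_arm, never from a script. Its argument "moves" is a list of rows, each a list of 5 numbers: the opening, from 0 (shut) to 1 (fully open), then the shift along the tool's x, y, z each as a share of 0.3 m, from -1 to 1, then the turn about the tool's x as a share of 90 degrees, from -1 to 1. A call has exactly 8 rows; each row is the pose to reach, as a shift and turn from the pose measured when the call began, along the tool's axes at that moment; what a row does not reach only later rows make up. A row lasts 1/12 s, in which the tool goes at most 41.7 mm and 7.16 degrees, less where a joint would pass 70% of its speed; a pose out of reach is approached as far as the arm can. A call with a number of a shift or a turn outside -1 to 1 is refused whole. A call with a gripper value outside its range is refused whole. The fingers move at their own pace and stop on an object; the grip force is fixed at half the most. Time passes only in rows, so rows that repeat a pose let the fingers close, or fill a call up. It gives the time, the measured TCP pose, the force and the opening at its end, in the units of the state.
- sensors.observe(): the state, without advancing time (a new reading comes with each control period).
- optics.snapshot(name): name is "scene" or "side" or "wrist"; returns the picture (384x512x3 uint8, red, green, blue); there is no depth.
- optics.camera_info(name): a dict with "mtx" (3x3 intrinsics, pixels), "D" ([k1, k2, p1, p2, k3] as OpenCV has them; the pictures are not rectified), "rvec" (rotation vector, rad) and "tvec" (3), from world to camera coordinates, as OpenCV has them; the wrist camera has in their place "hand_eye" (4x4, takes a point from camera to tool coordinates, whose origin is the TCP and whose axes are the tool frame's). Camera axes: x right, y down, z forward; pixel columns grow to the right and rows downward; lengths in m; the calibration is good to about 2 mm. A picture is of the moment at which its call begins: read the wrist's pose just before it. camera_info takes no time and is no camera call.
- ticket.hand_in(): hands the job in, once; it reports no verdict.
The state is a dict: "t": time; "q": joint angles; "joint_vel": joint speeds; "effort": joint torques, N m; "tcp_pos": TCP position; "orientation": TCP orientation; "wrist_force": force on the tool from outside, world axes, zero at the start; "ft_torque": the same for the moment, N m; "opening": finger opening in m.
Only numpy, scipy, OpenCV 4.12 (cv2) and the standard library are available. Lean on these libraries where they do the work, as an engineer would, in place of code of your own. Each camera call takes 0.05 s, during which the arm holds its last target.

## Working session

There is one attempt and no reset: what is moved stays moved. The work goes in short steps, Python scripts to look and compute and a tool call to move; the robot and the scene stay as the last step left them, time stands still between calls to the robot, and variables do not carry over. Pictures are saved under pics/ and viewed, and the job is handed in when it is done.

Besides the shell and the picture viewer there is one more tool, called after "Emit:" as a command line: name --pt "numbers of a row" for each row, then --argument value for the rest. jog_arm: Moves the arm, as the interface text tells. Shift numbers are shares of 0.3 m and turn numbers shares of 90 degrees, none past 1 either way. Its arguments: {"type":"object","properties":{"moves":{"type":"array","items":{"type":"array","items":{"type":"number","minimum":-1,"maximum":1}}}},"required":["moves"]}

```bash
ls; mkdir -p pics; python3 - <<'E'
from workcell import sensors, optics, ticket, r
import cv2,numpy as np
s=sensors.observe(); print(s); print(r.tcp_to_grasp)
for n in ["scene","side","wrist"]:
    im=optics.snapshot(n); cv2.imwrite(f"pics/{n}0.png",im[:,:,::-1]); 
    print(n,optics.camera_info(n))
E
```

```text
pics
{'t': 0.0, 'q': array([-8.30223301e+01,  3.05819966e+00,  9.24923478e+01, -1.25899216e-03,
        8.45700901e+01, -6.81732574e+00]), 'joint_vel': array([ 0.00984485,  0.03598505, -0.01543689,  0.04632382, -0.04385743,
        0.01051194]), 'effort': array([ 2.19489098e-04, -3.93679404e+01, -3.70177746e+01, -9.34516106e-05,
        7.15691902e-03,  6.62242996e-06]), 'tcp_pos': array([ 0.14895672, -0.60633911,  0.23005019]), 'orientation': array([[-2.77496915e-04,  9.71154641e-01,  2.38450387e-01],
       [ 2.08726925e-03,  2.38450439e-01, -9.71152424e-01],
       [-9.99997783e-01,  2.28218358e-04, -2.09323048e-03]]), 'wrist_force': array([0.41232002, 0.04331556, 0.46846604]), 'ft_torque': array([-0.02779571, -0.04466803, -0.03396674]), 'opening': 0.08550323901672598}
0.0187
scene {'mtx': array([[431.90133691,   0.        , 258.33836784],
       [  0.        , 431.90133691, 187.57400545],
       [  0.        ,   0.        ,   1.        ]]), 'D': array([-0.12801865,  0.        ,  0.        ,  0.        ,  0.        ]), 'rvec': array([ 0.90530757, -2.13425779,  1.39315618]), 'tvec'
[... 297 characters left out ...]
array([ 2.12457877, -0.14421021,  0.07428823]), 'tvec': array([-0.57501174,  0.12099858,  0.92368461])}
wrist {'mtx': array([[277.82286763,   0.        , 255.37195151],
       [  0.        , 277.82286763, 194.843034  ],
       [  0.        ,   0.        ,   1.        ]]), 'D': array([0.00851851, 0.        , 0.        , 0.        , 0.        ]), 'hand_eye': array([[-4.91494331e-05, -2.68527089e-01,  9.63272132e-01,
        -1.41272066e-01],
       [-5.20912697e-04, -9.63271996e-01, -2.68527077e-01,
         6.72489044e-02],
       [ 9.99999863e-01, -5.14978638e-04, -9.25348975e-05,
         1.01845044e-03],
       [ 0.00000000e+00,  0.00000000e+00,  0.00000000e+00,
         1.00000000e+00]])}
```

View pics/scene0.png

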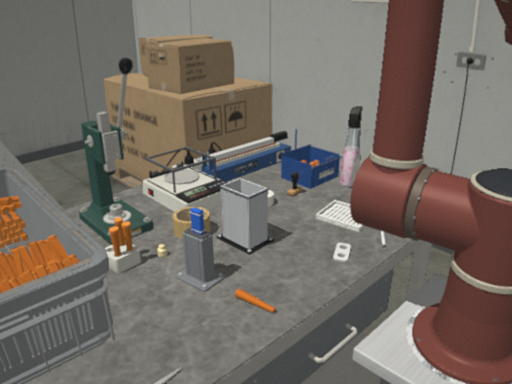

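View pics/side0.png

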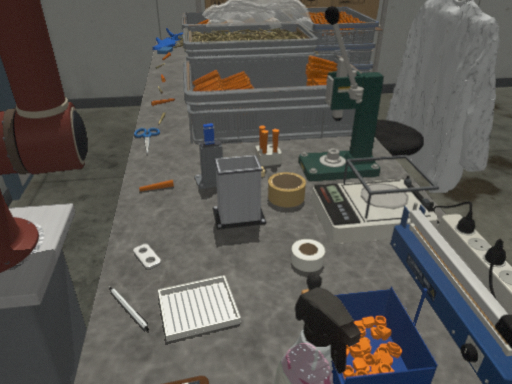

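View pics/wrist0.png

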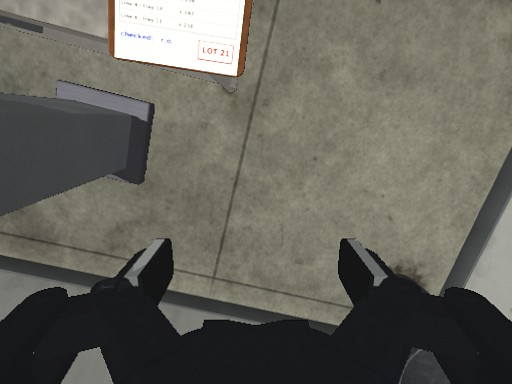

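```bash
cat > h.py <<'E'
from workcell import sensors, optics, ticket, r
import cv2,numpy as np
def cam(n,s=None):
    c=optics.camera_info(n)
    if n!="wrist":
        R=cv2.Rodrigues(c["rvec"])[0]; return c,R.T,-R.T@c["tvec"]
    s=s or sensors.observe(); H=c["hand_eye"]; Rt=np.array(s["orientation"])
    return c,Rt@H[:3,:3],np.array(s["tcp_pos"])+Rt@H[:3,3]
def ray(n,px,cm=None):
    c,R,o=cm or cam(n)
    u=cv2.undistortPoints(np.array(px,float).reshape(-1,1,2),c["mtx"],c["D"]).reshape(-1,2)
    d=np.c_[u,np.ones(len(u))]@R.T
    return o,d
def onz(n,px,z,cm=None):
    o,d=ray(n,px,cm); return o+d*((z-o[2])/d[:,2])[:,None]
def proj(n,P,cm=None):
    c,R,o=cm or cam(n)
    P=np.array(P,float).reshape(-1,3)
    q=(P-o)@R
    return cv2.projectPoints(q,np.zeros(3),np.zeros(3),c["mtx"],c["D"])[0].reshape(-1,2)
def crop(im,x0,y0,x1,y1,k,f):
    a=cv2.resize(im[y0:y1,x0:x1],None,fx=k,fy=k,interpolation=cv2.INTER_CUBIC); cv2.imwrite(f,a)
E
python3 - <<'E'
from h import *
for n in ["scene","side"]: print(n,cam(n)[2])
a=cv2.imread("pics/scene0.png"); crop(a,170,160,300,300,5,"pics/sc_a.png"); crop(a,260,160,400,260,5,"pics/sc_b.png")
a=cv2.imread("pics/side0.png"); crop(a,185,110,335,245,5,"pics/sd_a.png"); crop(a,100,230,340,345,3.3,"pics/sd_b.png")
E
```

```text
scene [-0.14524445  0.66781931  0.55209037]
side [ 0.47670344 -0.78998426  0.58919531]
```

View pics/sc_a.png

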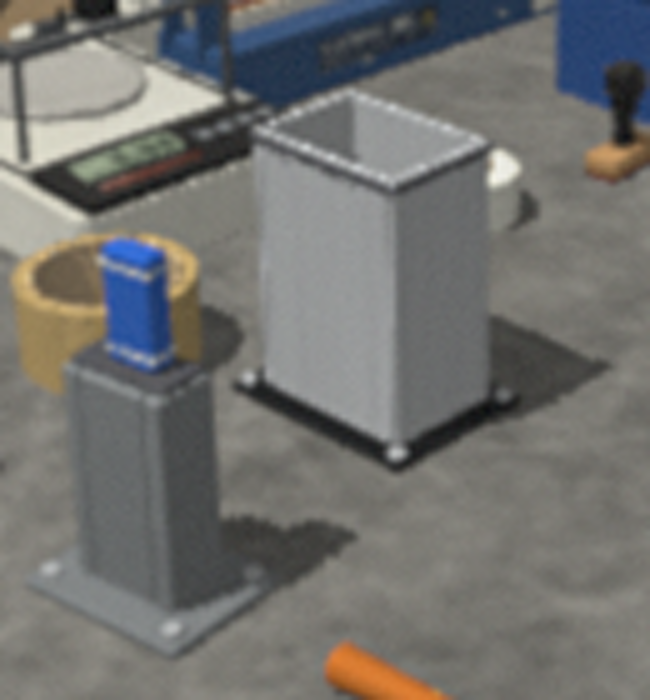

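View pics/sd_a.png

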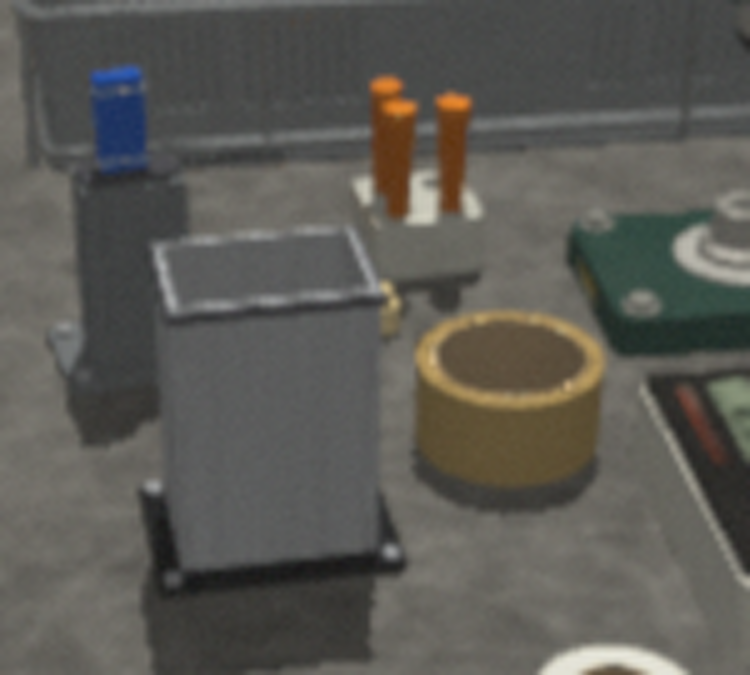

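View pics/sd_b.png

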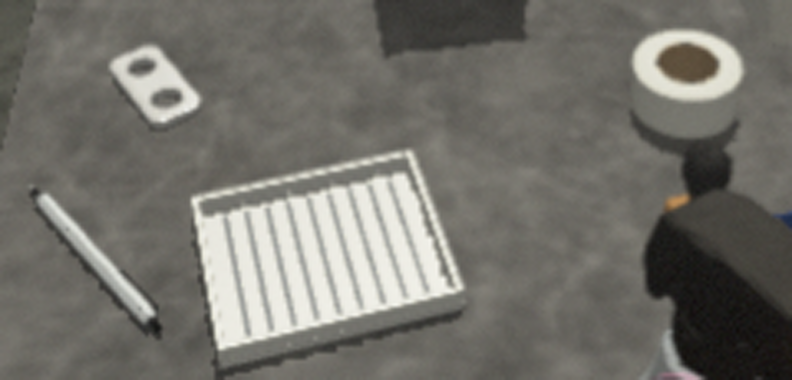

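View pics/sc_b.png

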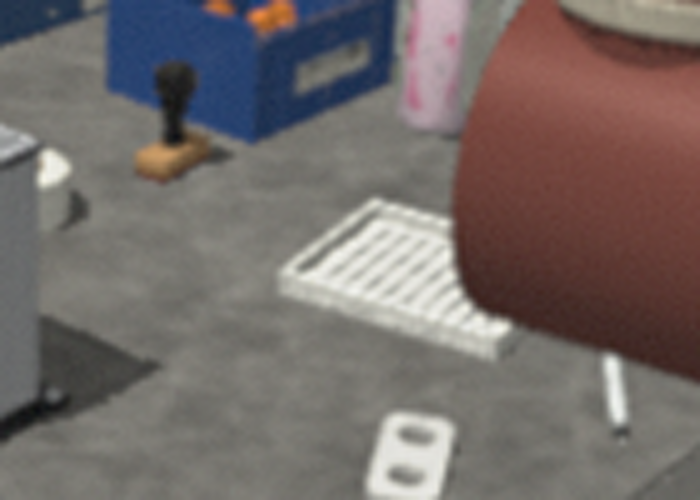

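```bash
python3 - <<'E'
from h import *
np.set_printoptions(precision=4,suppress=True)
S=lambda p:np.array(p)/5+[170,160]
D=lambda p:np.array(p)/5+[185,110]
def show(n,P):
    print(n,P[:,:2].tolist(),"c",P.mean(0)[:2],"sides",np.linalg.norm(np.roll(P,-1,0)-P,axis=1), "ang",np.degrees(np.arctan2(*(np.roll(P,-1,0)-P)[:,1::-1].T)))
show("well sc",onz("scene",S([(255,132),(350,92),(490,145),(395,188)]),.145))
show("well sd",onz("side",D([(152,245),(352,230),(382,297),(172,318)]),.145))
show("wellbase sc screws",onz("scene",S([(250,378),(398,452),(505,397)]),.006))
show("wellbase sd screws",onz("side",D([(152,488),(173,579),(392,551)]),.006))
show("stand base sc",onz("scene",S([(30,585),(175,655),(272,592)]),.006))
show("stand top sc",onz("scene",S([(65,368),(155,400),(212,375)]),.11))
show("collar top sc",onz("scene",S([(113,352),(157,370),(172,362)]),.115))
show("handle top sc",onz("scene",S([(104,245),(125,237),(166,252),(148,263)]),.167))
show("handle top sd",onz("side",D([(92,77),(135,68),(142,77),(98,87)]),.167))
T=lambda p:np.array(p)/3.3+[100,230]
show("tray sd",onz("side",T([(192,198),(411,152),(465,290),(220,352)]),.018))
B=lambda p:np.array(p)/5+[260,160]
show("tray sc",onz("scene",B([(280,272),(375,200),(495,345)]),.018))
show("roll sd",onz("side",T([(687,62)]),.032)); 
show("tape sd",onz("side",D([(510,353)]),.048))
show("stamp sc",onz("scene",B([(175,160)]),.01))
show("weight sc",onz("scene",np.array([(162,251)]),.013))
show("clutter ",onz("side",np.array([(270,155),(147,256),(345,265),(320,310)]),.0))
E
```

```text
well sc [[0.5955242962911842, 0.08249138517343957], [0.6011328739532669, 0.017193076037303467], [0.5065207099828546, 0.01377603526780613], [0.502596218226322, 0.07778031872467572]] c [0.5514 0.0478] sides [0.0655 0.0947 0.0641 0.093 ] ang [ -85.0908 -177.9316   93.5088    2.9022]
well sd [[0.5130972175611993, 0.06764062472930998], [0.6054651988151488, 0.06962448311312597], [0.6090714771891003, 0.004603257799620786], [0.5170980706141187, -0.0011536692698504991]] c [0.5612 0.0352] sides [0.0924 0.0651 0.0922 0.0689] ang [   1.2304  -86.8255 -176.4183   93.3284]
wellbase sc screws [[0.6077450428686042, 0.08308776868942014], [0.5040995444515264, 0.07716451954885195], [0.5046894992067708, 0.004291432526897787]] c [0.5388 0.0548] sides [0.1038 0.0729 0.1297] ang [-176.7292  -89.5362   37.4016]
wellbase sd screws [[0.5072885714495731, 0.07663013729920964], [0.5119479087981287, 2.144330916631354e-05], [0.6160093781384862, 0.007814897562400391]] c [0.5451 0.0282] sides [0.0768 0.1044 0.1287] ang [-86.5196   4.283  147.6681]
stand base sc [[0.534884664179728, 0.2655622953922546], [0.4523169639
[... 1644 characters left out ...]
.1767 0.1299] ang [-80.1386 147.0975   6.4591]
roll sd [[0.6845166538423862, -0.1391916969696747]] c [ 0.6845 -0.1392] sides [0.] ang [0.]
tape sd [[0.6928985535614023, 0.11108787869929926]] c [0.6929 0.1111] sides [0.] ang [0.]
stamp sc [[0.6485748741587496, -0.24597574180026183]] c [ 0.6486 -0.246 ] sides [0.] ang [0.]
weight sc [[0.6367423286067111, 0.23549538234554718]] c [0.6367 0.2355] sides [0.] ang [0.]
clutter  [[0.6928601460221686, 0.3505558367889495], [0.35152685817670437, -0.0777404958306469], [0.7584736458923136, -0.16276814173148857], [0.6742011608641961, -0.27326346156894465]] c [ 0.6193 -0.0408] sides [0.5477 0.4157 0.139  0.6241] ang [-128.5533  -11.8016 -127.332    88.2867]
```

```bash
cat >> h.py <<'E'
def plan(tx,ty,tz,yaw=None,s=None):
    "shares to bring TCP to world point; yaw = tool z axis heading deg"
    s=s or sensors.observe(); Rt=np.array(s["orientation"]); d=np.array([tx,ty,tz])-s["tcp_pos"]
    y0=np.degrees(np.arctan2(Rt[1,2],Rt[0,2]))
    turn=0 if yaw is None else -((yaw-y0+180)%360-180)
    print("t %.2f"%s["t"],"tcp",np.round(s["tcp_pos"],4),"yaw %.2f"%y0,"F",np.round(s["wrist_force"],2),"T",np.round(s["ft_torque"],3),"op %.4f"%s["opening"],"q6 %.1f"%s["q"][5])
    print("shares",np.round(Rt.T@d/0.3,4),"turn",round(turn/90,4))
E
python3 -c "
from h import *
print(onz('scene',[(347,186)],0))
plan(.54,.06,.34)"
```

```text
[[ 0.5767062  -0.41807677  0.        ]]
t 0.15 tcp [ 0.149  -0.6065  0.2303] yaw -76.20 F [0.55 0.68 0.51] T [-0.012 -0.011  0.057] op 0.0852 q6 -6.8
shares [-0.3623  1.7956 -1.8472] turn 0.0
```

Emit:
jog_arm --pt "1 -0.3 0.1 -0.1 0" --pt "1 -0.35 0.3 -0.3 0" --pt "1 -0.35 0.5 -0.5 0" --pt "1 -0.35 0.6 -0.6 0" --pt "1 -0.35 0.7 -0.7 0" --pt "1 -0.35 0.8 -0.8 0" --pt "1 -0.35 0.9 -0.9 0" --pt "1 -0.35 0.9 -0.9 0"

```text
t: 0.82
tcp_pos: [0.3048, -0.3483, 0.3288]
orientation: [[0.0, 0.971, 0.238], [0.001, 0.238, -0.971], [-1.0, 0.0, -0.001]]
wrist_force: [0.1, -0.4, -0.7]
opening: 0.0855
```

```bash
python3 -c "
from h import *
plan(.54,.06,.34)"
```

```text
t 0.82 tcp [ 0.3048 -0.3483  0.3288] yaw -76.25 F [ 0.06 -0.38 -0.66] T [-0.001 -0.026  0.017] op 0.0855 q6 18.2
shares [-0.0353  1.0852 -1.1358] turn 0.0
```

Emit:
jog_arm --pt "1 -0.035 0.12 -0.12 0" --pt "1 -0.035 0.25 -0.25 0" --pt "1 -0.035 0.38 -0.38 0.04" --pt "1 -0.035 0.5 -0.5 0.04" --pt "1 -0.035 0.62 -0.62 0.04" --pt "1 -0.035 0.74 -0.76 0.04" --pt "1 -0.035 0.86 -0.9 0.04" --pt "1 -0.035 0.95 -1 0.04"

```text
t: 1.48
tcp_pos: [0.4714, -0.0604, 0.3396]
orientation: [[0.0, 0.984, 0.177], [0.001, 0.177, -0.984], [-1.0, 0.001, -0.001]]
wrist_force: [0.6, -0.5, -0.1]
opening: 0.085
```

```bash
python3 -c "
from h import *
plan(.54,.06,.34)"
```

```text
t 1.48 tcp [ 0.4714 -0.0604  0.3396] yaw -79.83 F [ 0.59 -0.52 -0.1 ] T [ 0.034  0.014 -0.024] op 0.0850 q6 63.5
shares [-0.0008  0.2959 -0.3548] turn 0.0
```

Emit:
jog_arm --pt "1 0 0.1 -0.12 0" --pt "1 0 0.2 -0.24 0" --pt "1 0 0.3 -0.35 0" --pt "1 0 0.3 -0.35 0" --pt "1 0 0.3 -0.35 0" --pt "1 0 0.3 -0.35 0" --pt "1 0 0.3 -0.35 0" --pt "1 0 0.3 -0.35 0"

```text
t: 2.15
tcp_pos: [0.5411, 0.0576, 0.3398]
orientation: [[0.0, 0.985, 0.175], [0.001, 0.175, -0.985], [-1.0, 0.0, -0.001]]
wrist_force: [-0.2, -0.0, -0.1]
opening: 0.0852
```

```bash
python3 -c "
from h import *
import json
plan(.54,.06,.34)
s=sensors.observe()
im=optics.snapshot('wrist')[:,:,::-1]; cv2.imwrite('pics/w1.png',im)
cv2.imwrite('pics/w1b.png',cv2.resize(im,None,fx=1.5625,fy=1.5625,interpolation=cv2.INTER_CUBIC))
json.dump({k:np.array(s[k]).tolist() for k in ('tcp_pos','orientation')},open('w1.json','w'))
"
```

```text
t 2.15 tcp [0.5411 0.0576 0.3398] yaw -79.93 F [-0.23 -0.01 -0.09] T [ 0.009  0.001 -0.091] op 0.0852 q6 78.1
shares [-0.0007 -0.0021 -0.0084] turn 0.0
```

View pics/w1b.png

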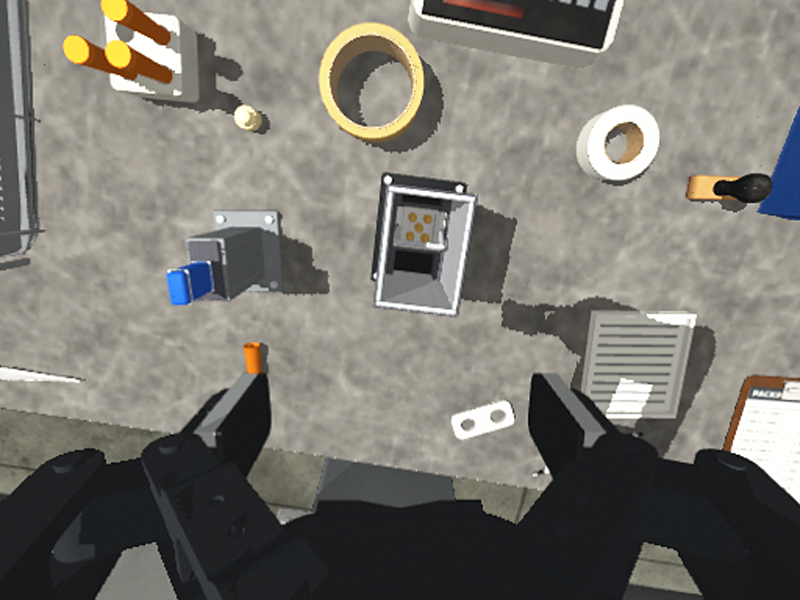

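```bash
python3 -c "
from h import *
im=cv2.imread('pics/w1.png'); crop(im,230,105,320,210,7,'pics/w1w.png'); crop(im,95,125,215,200,6.6,'pics/w1s.png'); crop(im,360,185,460,285,6,'pics/w1t.png')"
```

```text
(no output)
```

View pics/w1w.png

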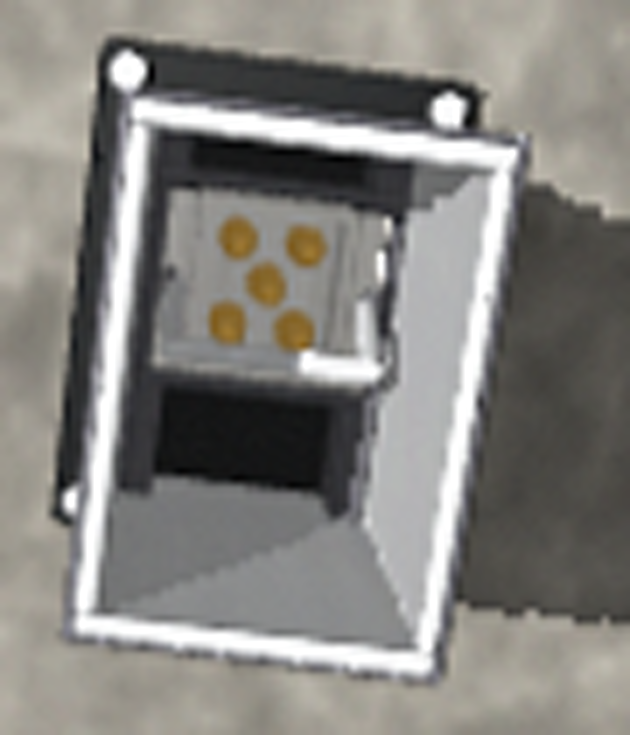

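View pics/w1s.png

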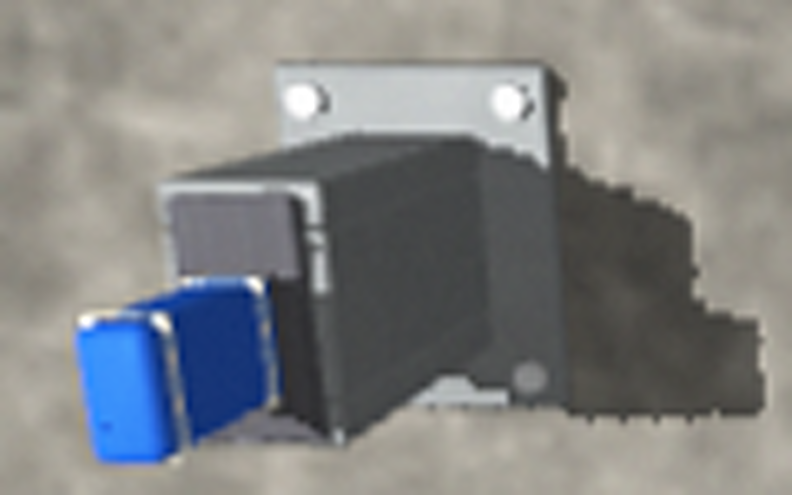

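View pics/w1t.png

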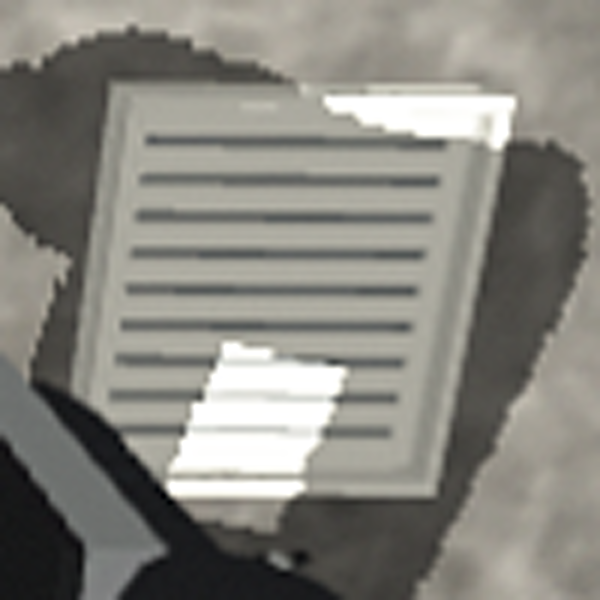

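```bash
cat >> h.py <<'E'
np.set_printoptions(precision=4,suppress=True)
def show(n,P):
    print(n,(P[:,:2]*1000).round(1).tolist(),"c",P.mean(0)[:2],"sides",np.linalg.norm(np.roll(P,-1,0)-P,axis=1), "ang",np.degrees(np.arctan2(*(np.roll(P,-1,0)-P)[:,1::-1].T)).round(1))
E
python3 -c "
from h import *
import json
s=json.load(open('w1.json')); cm=cam('wrist',s)
W=lambda p:(np.array(p)+.0)/7+[230,105]
S=lambda p:(np.array(p)+.0)/6.6+[95,125]
T=lambda p:(np.array(p)+.0)/6+[360,185]
show('well',onz(0,W([(128,95),(527,135),(440,680),(66,638)]),.145,cm))
show('wellin',onz(0,W([(148,122),(494,163),(417,650),(95,617)]),.145,cm))
show('base',onz(0,W([(128,68),(450,107)]),.006,cm))
for z in (.06,.07,.08,.09): show('bar',onz(0,W([(302,362),(383,370)]),z,cm))
for z in (.03,.04,.05): show('basket',onz(0,W([(175,190),(395,210),(150,362),(375,380)]),z,cm))
show('stand top',onz(0,S([(160,185),(325,185),(345,443)]),.11,cm))
show('stand base',onz(0,S([(275,62),(550,65)]),.006,cm))
show('stand screws',onz(0,S([(305,101),(512,101),(530,378)]),.006,cm))
show('collar',onz(0,S([(172,198),(298,198)]),.114,cm))
show('handle bot',onz(0,S([(180,283),(262,283),(278,395)]),.115,cm))
show('handle top',onz(0,S([(78,316),(165,316),(182,460),(97,462)]),.167,cm))
show('tray',onz(0,T([(110,82),(518,95),(435,498),(70,400)]),.018,cm))
"
```

```text
well [[604.8, 76.4], [610.1, 9.6], [514.2, 3.8], [510.2, 71.6]] c [0.5598 0.0404] sides [0.0671 0.096  0.0679 0.0947] ang [ -85.5 -176.6   93.4    2.9]
wellin [[601.1, 72.4], [604.7, 14.0], [519.0, 9.1], [515.0, 67.1]] c [0.5599 0.0407] sides [0.0585 0.0858 0.0582 0.0863] ang [ -86.5 -176.7   94.     3.5]
base [[609.7, 80.8], [614.2, 4.6]] c [0.612  0.0427] sides [0.0764 0.0764] ang [-86.6  93.4]
bar [[555.8, 32.1], [557.2, 14.5]] c [0.5565 0.0233] sides [0.0177 0.0177] ang [-85.6  94.4]
bar [[557.0, 32.9], [558.4, 15.8]] c [0.5577 0.0243] sides [0.0172 0.0172] ang [-85.6  94.4]
bar [[558.3, 33.8], [559.6, 17.0]] c [0.5589 0.0254] sides [0.0168 0.0168] ang [-85.6  94.4]
bar [[559.5, 34.7], [560.7, 18.3]] c [0.5601 0.0265] sides [0.0164 0.0164] ang [-85.6  94.4]
basket [[585.3, 65.3], [589.7, 15.3], [546.0, 64.2], [551.0, 12.0]] c [0.568  0.0392] sides [0.0501 0.0656 0.0524 0.0634] ang [-85.  131.8 -84.5  57.2]
basket [[585.8, 65.3], [590.0, 16.5], [547.3, 64.3], [552.2, 13.3]] c [0.5689 0.0398] sides [0.049  0.0641 0.0513 0.062 ] ang [-85.  131.8 -84.5  57.2]
basket [[586.3, 65.4], [
[... 358 characters left out ...]
9.5]
stand screws [[537.5, 251.1], [546.7, 199.3], [475.3, 187.7]] c [0.5198 0.2127] sides [0.0526 0.0724 0.0888] ang [ -79.9 -170.8   45.6]
collar [[529.6, 234.3], [534.0, 209.7]] c [0.5318 0.222 ] sides [0.0251 0.0251] ang [-79.9 100.1]
handle bot [[512.9, 231.5], [515.8, 215.3], [493.0, 210.7]] c [0.5072 0.2192] sides [0.0165 0.0232 0.0288] ang [ -79.9 -168.6   46.4]
handle top [[517.4, 225.4], [520.0, 210.6], [494.4, 206.5], [491.4, 221.2]] c [0.5058 0.2159] sides [0.0151 0.026  0.0151 0.0263] ang [ -79.9 -170.8  101.5    9.1]
tray [[511.0, -164.9], [527.7, -281.5], [399.1, -302.4], [411.4, -182.3]] c [ 0.4623 -0.2328] sides [0.1178 0.1303 0.1208 0.1011] ang [ -81.8 -170.8   84.1    9.9]
```

```bash
python3 -c "
from h import *
plan(.5045,.217,.24,-80.3)"
```

```text
t 2.20 tcp [0.5411 0.0576 0.3399] yaw -79.94 F [-0.04 -0.94  0.33] T [-0.001 -0.028 -0.031] op 0.0857 q6 78.2
shares [ 0.3335 -0.0275 -0.5442] turn 0.004
```

Emit:
jog_arm --pt "1 0 0 -0.14 0.004" --pt "1 0 0 -0.27 0.004" --pt "1 0 -0.02 -0.4 0.004" --pt "1 0.1 -0.0275 -0.5 0.004" --pt "1 0.2 -0.0275 -0.544 0.004" --pt "1 0.28 -0.0275 -0.544 0.004" --pt "1 0.3335 -0.0275 -0.544 0.004" --pt "1 0.3335 -0.0275 -0.544 0.004"

```text
t: 2.87
tcp_pos: [0.5021, 0.2156, 0.2352]
orientation: [[-0.007, 0.986, 0.168], [-0.001, 0.168, -0.986], [-1.0, -0.007, 0.0]]
wrist_force: [-1.8, 0.3, -0.6]
opening: 0.0856
```

```bash
python3 -c "
from h import *
import json
plan(.5045,.217,.124,-80.3)
s=sensors.observe()
im=optics.snapshot('wrist')[:,:,::-1]; cv2.imwrite('pics/w2.png',im)
cv2.imwrite('pics/w2b.png',cv2.resize(im,None,fx=1.5625,fy=1.5625,interpolation=cv2.INTER_CUBIC))
json.dump({k:np.array(s[k]).tolist() for k in ('tcp_pos','orientation')},open('w2.json','w'))
"
```

```text
t 2.87 tcp [0.5021 0.2156 0.2352] yaw -80.35 F [-1.84  0.29 -0.59] T [-0.019 -0.028  0.034] op 0.0856 q6 95.8
shares [ 0.3705  0.0113 -0.0031] turn -0.0005
```

View pics/w2b.png

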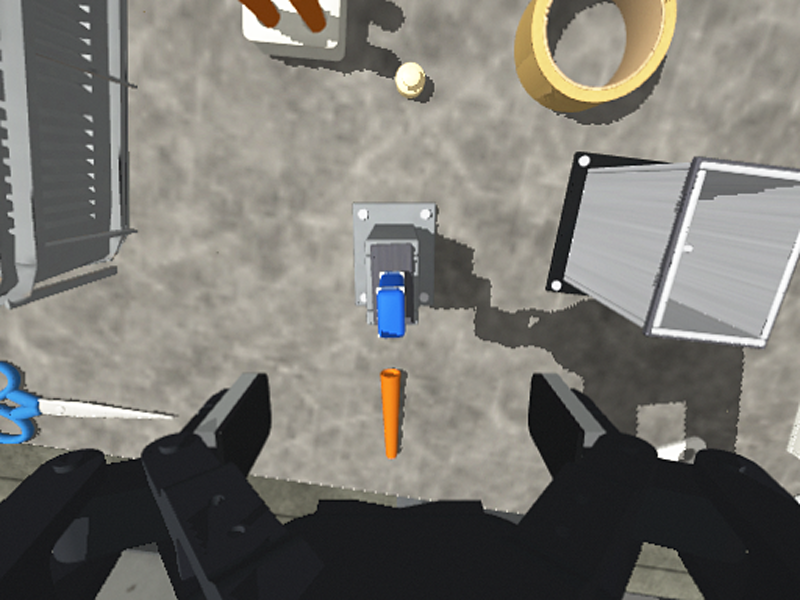

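```bash
python3 -c "
from h import *
im=cv2.imread('pics/w2.png'); crop(im,215,120,295,225,7,'pics/w2s.png')
hsv=cv2.cvtColor(im,cv2.COLOR_BGR2HSV); m=cv2.inRange(hsv,(105,120,60),(125,255,255)); m[:, :200]=0;m[:,300:]=0
ys,xs=np.nonzero(m);print(xs.min(),xs.max(),ys.min(),ys.max())"
```

```text
241 258 174 215
```

View pics/w2s.png

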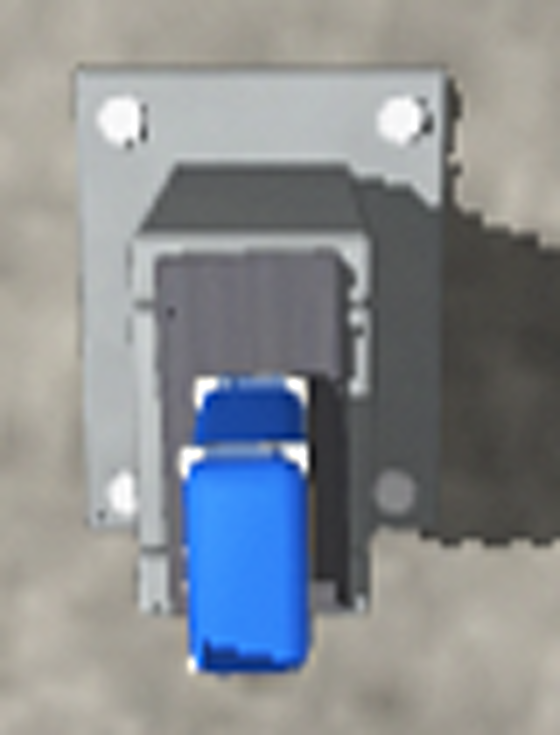

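```bash
python3 -c "
from h import *
import json
s=json.load(open('w2.json')); cm=cam('wrist',s)
W=lambda p:(np.array(p)+.0)/7+[215,120]
show('htop',onz(0,W([(187,455),(305,455),(310,672),(190,672)]),.167,cm))
show('hbot',onz(0,W([(197,378),(305,378)]),.115,cm))
show('collar',onz(0,W([(155,253),(350,253)]),.114,cm))
show('tower',onz(0,W([(133,235),(370,235),(370,610),(140,610)]),.11,cm))
show('screws',onz(0,W([(120,120),(402,120),(396,493),(125,493)]),.006,cm))
plan(.5045,.217,.124)
"
```

```text
htop [[516.7, 227.8], [518.9, 214.9], [493.8, 210.0], [491.5, 223.5]] c [0.5052 0.219 ] sides [0.0131 0.0255 0.0137 0.0255] ang [ -80.4 -168.9   99.6    9.6]
hbot [[514.4, 228.5], [516.9, 214.0]] c [0.5157 0.2213] sides [0.0148 0.0148] ang [-80.4  99.6]
collar [[530.2, 236.8], [534.6, 210.9]] c [0.5324 0.2238] sides [0.0263 0.0263] ang [-80.4  99.6]
tower [[531.5, 240.3], [536.9, 208.4], [483.9, 198.7], [478.4, 231.4]] c [0.5077 0.2197] sides [0.0323 0.0539 0.0331 0.0539] ang [ -80.4 -169.7   99.6    9.5]
screws [[537.4, 251.4], [546.2, 199.4], [475.1, 187.4], [466.2, 240.0]] c [0.5063 0.2195] sides [0.0527 0.0721 0.0534 0.0721] ang [ -80.4 -170.3   99.6    9.1]
t 2.92 tcp [0.5033 0.2158 0.2379] yaw -80.37 F [-0.23 -0.14  1.05] T [ 0.061  0.024 -0.029] op 0.0849 q6 95.8
shares [ 0.3797  0.0059 -0.0031] turn 0.0
```

Emit:
jog_arm --pt "1 0.06 0.005 -0.0093 0" --pt "1 0.14 0.005 -0.0093 0" --pt "1 0.22 0.005 -0.0093 0" --pt "1 0.3 0.005 -0.0093 0" --pt "1 0.35 0.005 -0.0093 0" --pt "1 0.378 0.005 -0.0093 0" --pt "1 0.38 0.005 -0.0093 0" --pt "1 0.38 0.005 -0.0093 0"

```text
t: 3.58
tcp_pos: [0.505, 0.2186, 0.1254]
orientation: [[-0.001, 0.986, 0.167], [0.0, 0.167, -0.986], [-1.0, -0.001, -0.001]]
wrist_force: [0.0, -0.3, -0.3]
opening: 0.0856
```

Emit:
jog_arm --pt "0.7 0 0 0 0" --pt "0.5 0 0 0 0" --pt "0.3 0 0 0 0" --pt "0.1 0 0 0 0" --pt "0 0 0 0 0" --pt "0 0 0 0 0" --pt "0 0 0 0 0" --pt "0 0 0 0 0"

```text
t: 4.25
tcp_pos: [0.5052, 0.2187, 0.1258]
orientation: [[-0.001, 0.986, 0.167], [0.001, 0.167, -0.986], [-1.0, -0.001, -0.001]]
wrist_force: [-0.3, 0.4, 1.9]
opening: 0.0131
```

```bash
python3 -c "
from h import *
plan(.5045,.217,.124)
im=optics.snapshot('wrist')[:,:,::-1]; cv2.imwrite('pics/w3.png',im)
im=optics.snapshot('scene')[:,:,::-1]; crop(im,150,150,310,290,5,'pics/s3.png')
"
```

```text
t 4.25 tcp [0.5052 0.2187 0.1258] yaw -80.41 F [-0.27  0.43  1.86] T [0.073 0.001 0.013] op 0.0131 q6 96.0
shares [ 0.0061 -0.0032  0.0053] turn 0.0
```

View pics/w3.png

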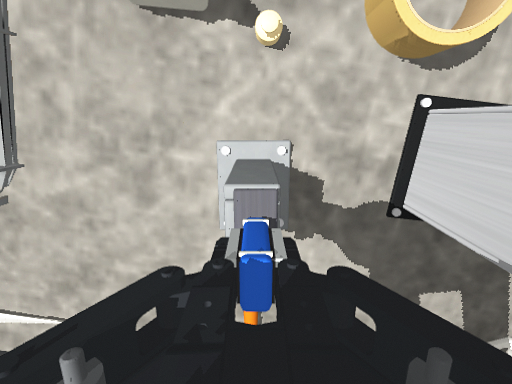

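View pics/s3.png

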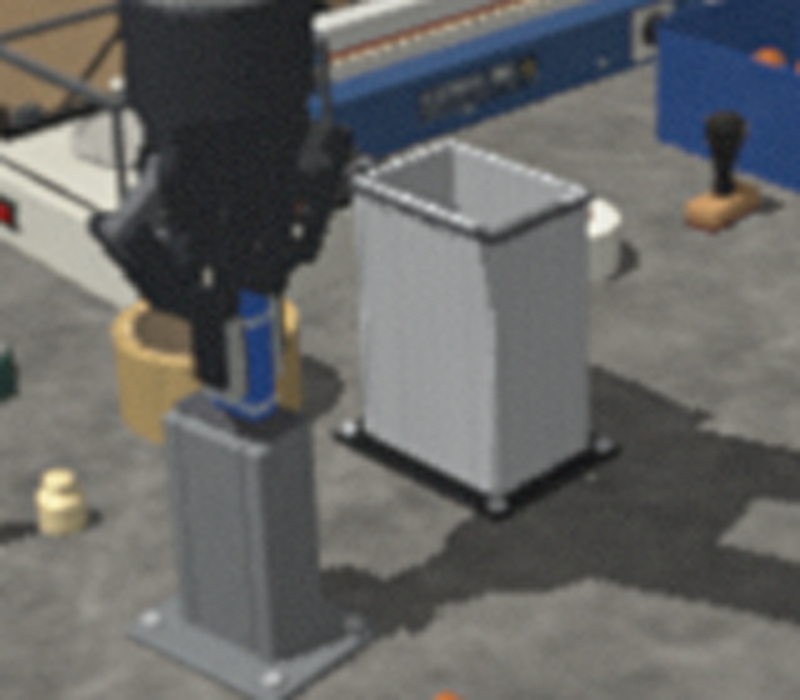

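Emit:
jog_arm --pt "0 -0.03 0 0 0" --pt "0 -0.1 0 0 0" --pt "0 -0.2 0 0 0" --pt "0 -0.3 0 0 0" --pt "0 -0.4 0 0 0" --pt "0 -0.5 0 0 0" --pt "0 -0.58 0 0 0" --pt "0 -0.65 0 0 0"

```text
t: 5.02
tcp_pos: [0.5054, 0.2185, 0.3233]
orientation: [[0.001, 0.986, 0.166], [0.001, 0.166, -0.986], [-1.0, 0.001, -0.001]]
wrist_force: [0.5, -0.3, -1.7]
opening: 0.0134
```

```bash
python3 -c "
from h import *
plan(.54,.04,.335,-86.6)
im=optics.snapshot('scene')[:,:,::-1]; cv2.imwrite('pics/s4f.png',im);crop(im,150,80,310,220,5,'pics/s4.png')
im=optics.snapshot('wrist')[:,:,::-1]; cv2.imwrite('pics/w4.png',im)
"
```

```text
t 5.02 tcp [0.5054 0.2185 0.3233] yaw -80.42 F [ 0.51 -0.25 -1.7 ] T [-0.045  0.009 -0.026] op 0.0134 q6 96.0
shares [-0.0394  0.0148  0.606 ] turn 0.0687
```

View pics/s4.png

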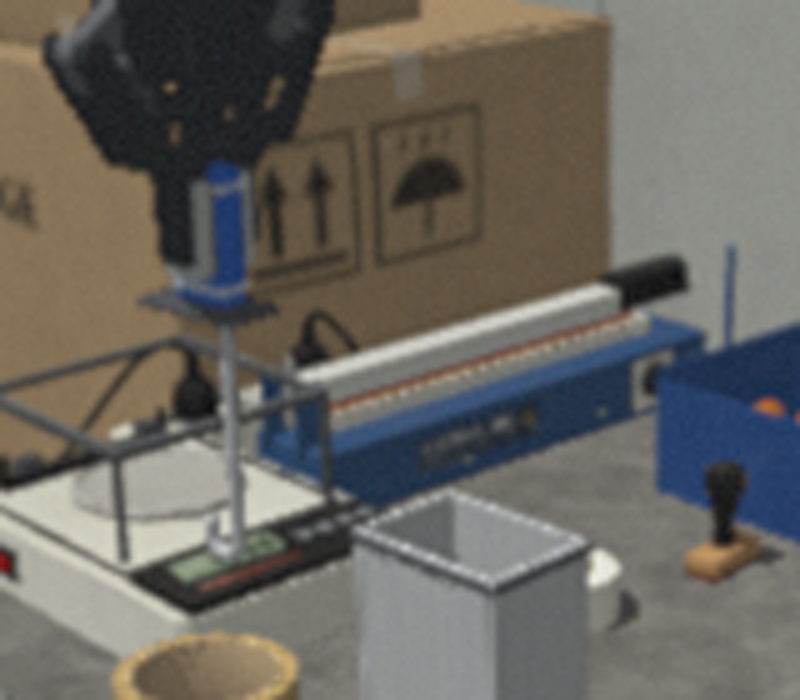

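View pics/w4.png

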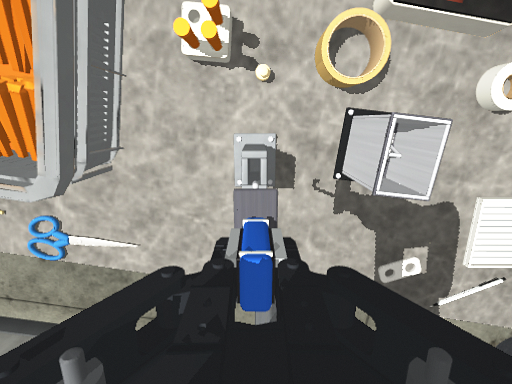

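```bash
python3 -c "
from h import *
t=np.array([.5054,.2185,.3233]); y=np.array([.986,.166,0])
o=t-.0066*y+[0,0,-.1188]
c=np.array([150,80])
P=[o+[0,0,.1],o+[0,0,.006],o+.0145*y+[0,0,.0175]]
print((proj('scene',P)-c)*5)
m=cv2.imread('pics/w4.png'); crop(m,205,110,305,250,5,'pics/w4s.png')
s=sensors.observe();cm=cam('wrist',s); print(proj('wrist',P,cm))
im=optics.snapshot('side')[:,:,::-1]; cv2.imwrite('pics/sd4.png',im); print(proj('side',P))
crop(im,170,30,260,130,6,'pics/sd4s.png')
"
```

```text
[[223.8242 316.5168]
 [238.6793 544.617 ]
 [210.4657 509.3523]]
[[254.1465 240.6029]
 [254.7092 199.5713]
 [254.6513 187.7761]]
[[202.0702  70.4603]
 [204.4723 108.3552]
 [209.9254 103.2904]]
```

View pics/w4s.png

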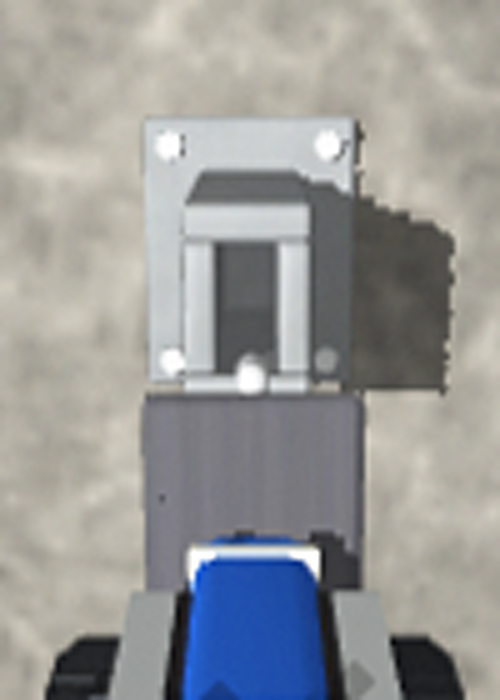

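View pics/sd4s.png

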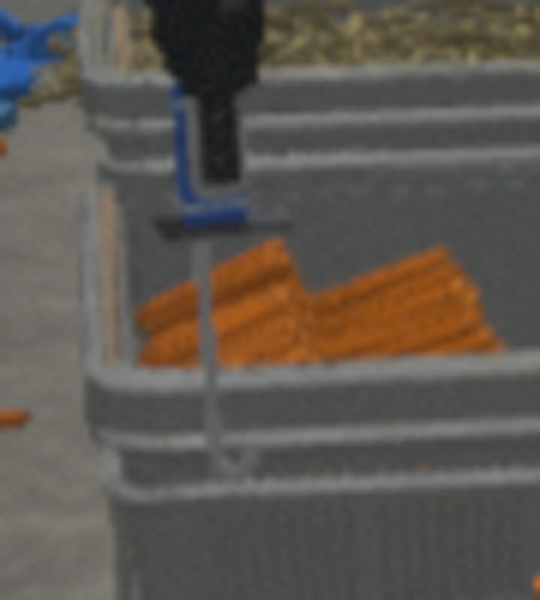

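```bash
python3 -c "
from h import *
c=optics.camera_info('wrist'); H=c['hand_eye']
for px in [(255,184.3),(255,183)]:
  u=cv2.undistortPoints(np.array([[px]],float),c['mtx'],c['D']).ravel(); d=H[:3,:3]@[u[0],u[1],1]; o=H[:3,3]
  for X in (.0993,.1013,.1033): print(px,X,o+d*(X-o[0])/d[0])
# collar far edge, depth
for px in [(205+145/5,110+398/5),(205+362/5,110+398/5)]:
  u=cv2.undistortPoints(np.array([[px]],float),c['mtx'],c['D']).ravel(); d=H[:3,:3]@[u[0],u[1],1]
  print('collar',o+d*(.1188-.107-o[0])/d[0])
plan(.54,.04,.335,-86.6)
"
```

```text
(255, 184.3) 0.0993 [0.0993 0.01   0.0007]
(255, 184.3) 0.1013 [0.1013 0.0095 0.0007]
(255, 184.3) 0.1033 [0.1033 0.009  0.0007]
(255, 183) 0.0993 [0.0993 0.0112 0.0007]
(255, 183) 0.1013 [0.1013 0.0107 0.0007]
(255, 183) 0.1033 [0.1033 0.0102 0.0007]
collar [ 0.0118  0.0278 -0.0111]
collar [0.0118 0.0277 0.0136]
t 5.17 tcp [0.506  0.2187 0.3228] yaw -80.42 F [-0.52 -0.27 -1.63] T [ 0.015 -0.011 -0.021] op 0.0134 q6 96.0
shares [-0.0414  0.0127  0.6062] turn 0.0687
```

```bash
python3 -c "
from h import *
plan(.537,.0398,.32,-86.6)
"
```

```text
t 5.17 tcp [0.506  0.2187 0.3228] yaw -80.42 F [-0.52 -0.27 -1.63] T [ 0.015 -0.011 -0.021] op 0.0134 q6 96.0
shares [0.0086 0.0026 0.6053] turn 0.0687
```

Emit:
jog_arm --pt "0 0 0 0.06 0.01" --pt "0 0 0 0.17 0.03" --pt "0 0 0 0.29 0.05" --pt "0 0 0 0.41 0.0687" --pt "0 0.0086 0.0026 0.52 0.0687" --pt "0 0.0086 0.0026 0.59 0.0687" --pt "0 0.0086 0.0026 0.6053 0.0687" --pt "0 0.0086 0.0026 0.6053 0.0687"

```text
t: 5.83
tcp_pos: [0.5362, 0.0386, 0.3172]
orientation: [[-0.002, 0.998, 0.057], [0.002, 0.057, -0.998], [-1.0, -0.002, -0.002]]
wrist_force: [-0.0, -0.1, -1.0]
opening: 0.0135
```

```bash
python3 -c "
from h import *
plan(.537,.0398,.22,-86.6)
im=optics.snapshot('wrist')[:,:,::-1]; cv2.imwrite('pics/w5.png',im); crop(im,205,70,305,250,4.4,'pics/w5s.png')
"
```

```text
t 5.83 tcp [0.5362 0.0386 0.3172] yaw -86.75 F [-0.   -0.05 -1.05] T [-0.004  0.049  0.018] op 0.0135 q6 82.9
shares [ 0.324   0.0033 -0.0031] turn -0.0017
```

View pics/w5s.png

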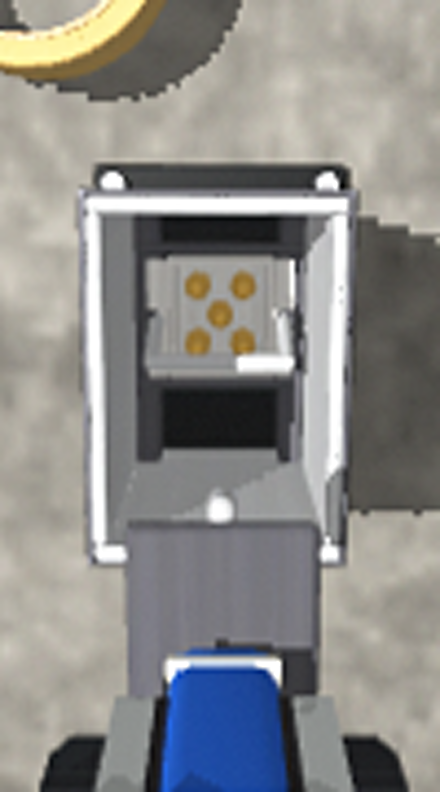

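```bash
python3 -c "
from h import *
s=sensors.observe(); s['tcp_pos']=np.array([.5362,.0386,.3172]); s['orientation']=np.array([[-0.002, 0.998, 0.057], [0.002, 0.057, -0.998], [-1.0, -0.002, -0.002]])
cm=cam('wrist',s)
W=lambda p:np.array(p)/4.4+[205,70]
wi=onz(0,W([(105,212),(330,212),(325,548),(105,548)]),.145,cm)
show('rim in',wi[:2]); show('well out',onz(0,W([(80,188),(357,188)]),.145,cm))
for z in (.07,.075,.08): show('bar',onz(0,W([(147,365),(293,362),(220,364)]),z,cm))
show('tip',onz(0,W([(219,508)]),.3172-.1013,cm))
"; python3 -c "
from h import *
plan(.537,.0398,.22,-86.6)"
```

```text
rim in [[600.7, 70.3], [603.9, 14.9]] c [0.6023 0.0426] sides [0.0555 0.0555] ang [-86.8  93.2]
well out [[606.1, 76.6], [609.9, 8.7]] c [0.608  0.0427] sides [0.068 0.068] ang [-86.8  93.2]
bar [[554.1, 62.7], [557.7, 16.6], [555.7, 39.6]] c [0.5558 0.0397] sides [0.0462 0.0231 0.0231] ang [-85.6  94.8  94. ]
bar [[554.8, 62.4], [558.3, 17.0], [556.4, 39.7]] c [0.5565 0.0397] sides [0.0456 0.0228 0.0228] ang [-85.6  94.8  94. ]
bar [[555.4, 62.1], [558.9, 17.3], [557.0, 39.7]] c [0.5571 0.0397] sides [0.045  0.0225 0.0225] ang [-85.6  94.8  94. ]
tip [[544.6, 38.7]] c [0.5446 0.0387] sides [0.] ang [0.]
t 5.88 tcp [0.5363 0.0397 0.3178] yaw -86.66 F [ 0.7   0.98 -1.3 ] T [ 0.015 -0.023 -0.04 ] op 0.0132 q6 82.9
shares [0.3259 0.0027 0.0007] turn -0.0007
```

Emit:
jog_arm --pt "0 0.03 -0.003 0 0" --pt "0 0.08 -0.003 0 0" --pt "0 0.13 -0.003 0 0" --pt "0 0.18 -0.003 0 0" --pt "0 0.23 -0.003 0 0" --pt "0 0.28 -0.003 0 0" --pt "0 0.32 -0.003 0 0" --pt "0 0.326 -0.003 0 0"

```text
t: 6.55
tcp_pos: [0.5332, 0.0412, 0.2159]
orientation: [[-0.007, 0.998, 0.06], [0.003, 0.06, -0.998], [-1.0, -0.007, -0.003]]
wrist_force: [-0.3, -0.2, -1.3]
opening: 0.0133
```

```bash
python3 -c "
from h import *
plan(.535,.0397,.168,-86.6)
im=optics.snapshot('wrist')[:,:,::-1]; cv2.imwrite('pics/w6.png',im); crop(im,175,70,335,250,4.4,'pics/w6s.png')
"
```

```text
t 6.55 tcp [0.5332 0.0412 0.2159] yaw -86.56 F [-0.31 -0.19 -1.33] T [-0.018 -0.014 -0.024] op 0.0133 q6 82.9
shares [0.1596 0.0068 0.006 ] turn 0.0005
```

View pics/w6s.png

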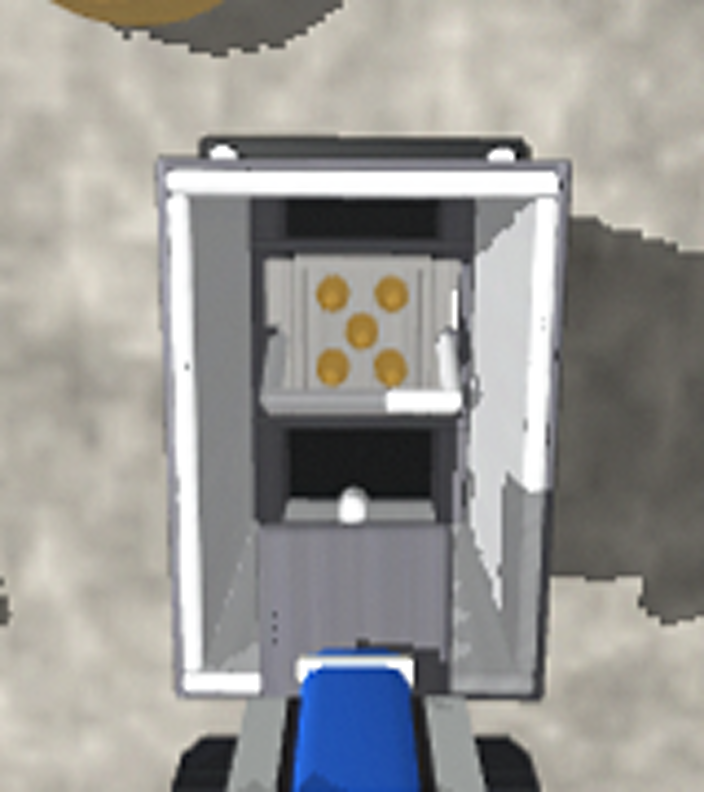

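Emit:
jog_arm --pt "0 0.03 0.006 0.006 0" --pt "0 0.06 0.006 0.006 0" --pt "0 0.09 0.006 0.006 0" --pt "0 0.12 0.006 0.006 0" --pt "0 0.145 0.006 0.006 0" --pt "0 0.158 0.006 0.006 0" --pt "0 0.158 0.006 0.006 0" --pt "0 0.158 0.006 0.006 0"

```text
t: 7.27
tcp_pos: [0.5354, 0.0394, 0.1696]
orientation: [[-0.006, 0.998, 0.06], [0.003, 0.06, -0.998], [-1.0, -0.006, -0.003]]
wrist_force: [-0.2, -0.4, -1.3]
opening: 0.0133
```

```bash
python3 -c "
from h import *
import json
plan(.535,.0397,.168,-86.6)
s=sensors.observe()
im=optics.snapshot('wrist')[:,:,::-1]; cv2.imwrite('pics/w7.png',im); crop(im,175,70,335,250,4.4,'pics/w7s.png')
json.dump({k:np.array(s[k]).tolist() for k in ('tcp_pos','orientation')},open('w7.json','w'))
plan(.535,.0397,.168,-86.6)
"
```

```text
t 7.27 tcp [0.5354 0.0394 0.1696] yaw -86.59 F [-0.21 -0.44 -1.26] T [-0.018 -0.015  0.024] op 0.0133 q6 82.7
shares [ 0.0053 -0.0011 -0.0012] turn 0.0001
t 7.32 tcp [0.5357 0.0393 0.1701] yaw -86.58 F [ 0.31  0.11 -1.78] T [-0.044  0.01   0.043] op 0.0135 q6 82.7
shares [ 0.0071 -0.0022 -0.0013] turn 0.0002
```

View pics/w7s.png

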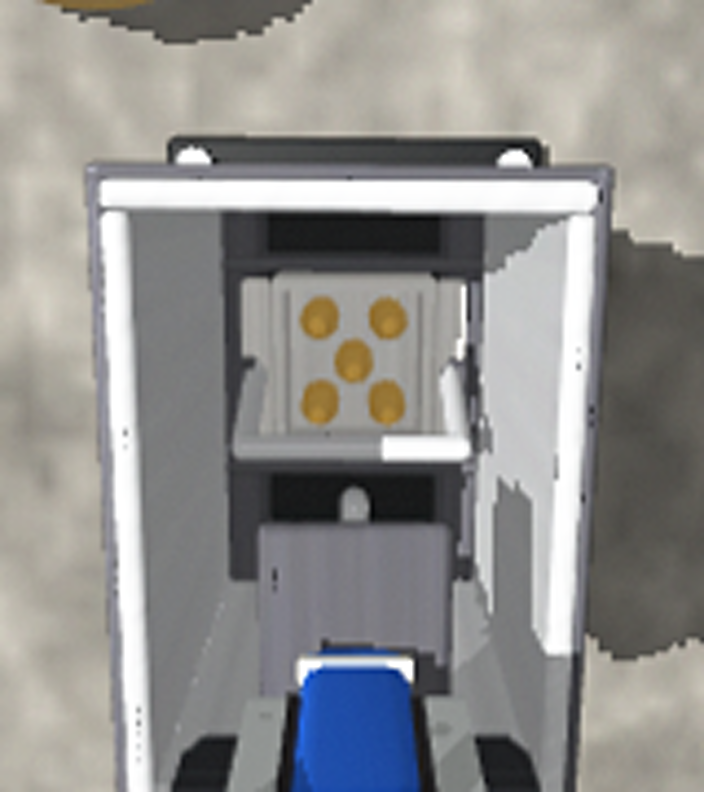

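```bash
python3 -c "
from h import *
import json
s=json.load(open('w7.json')); cm=cam('wrist',s)
W=lambda p:np.array(p)/4.4+[175,70]
for z in (.073,.077): show('bar',onz(0,W([(237,449),(468,445),(353,447)]),z,cm))
for z in (.066,.0683): show('tip',onz(0,W([(354,501)]),z,cm))
show('hinge',onz(0,W([(243,365),(462,365)]),.044,cm))
show('baskettop',onz(0,W([(285,272),(450,280)]),.038,cm))
plan(.535,.0397,.167,-86.6)
"
```

```text
bar [[555.2, 62.8], [558.7, 17.4], [557.0, 40.0]] c [0.557 0.04 ] sides [0.0456 0.0227 0.0229] ang [-85.6  94.4  94.4]
bar [[556.0, 62.4], [559.5, 17.8], [557.7, 40.0]] c [0.5577 0.0401] sides [0.0448 0.0223 0.0225] ang [-85.6  94.4  94.4]
tip [[544.3, 39.0]] c [0.5443 0.039 ] sides [0.] ang [0.]
tip [[544.9, 39.1]] c [0.5449 0.0391] sides [0.] ang [0.]
hinge [[567.9, 64.7], [570.7, 17.2]] c [0.5693 0.0409] sides [0.0476 0.0476] ang [-86.6  93.4]
baskettop [[587.8, 56.7], [588.2, 20.8]] c [0.588  0.0387] sides [0.036 0.036] ang [-89.3  90.7]
t 7.32 tcp [0.5357 0.0393 0.1701] yaw -86.58 F [ 0.31  0.11 -1.78] T [-0.044  0.01   0.043] op 0.0135 q6 82.7
shares [ 0.0104 -0.0022 -0.0013] turn 0.0002
```

Emit:
jog_arm --pt "0 0.005 0 -0.003 0" --pt "0 0.01 0 -0.003 0" --pt "0 0.01 0 -0.003 0" --pt "0 0.01 0.01 -0.003 0" --pt "0 0.01 0.02 -0.003 0" --pt "0 0.01 0.03 -0.003 0" --pt "0 0.01 0.035 -0.003 0" --pt "0 0.01 0.035 -0.003 0"

```text
t: 7.98
tcp_pos: [0.5466, 0.0409, 0.1672]
orientation: [[-0.005, 0.998, 0.06], [0.003, 0.06, -0.998], [-1.0, -0.004, -0.003]]
wrist_force: [0.6, -0.1, 0.2]
opening: 0.0135
```

```bash
python3 -c "
from h import *
import json
plan(.535,.0397,.167,-86.6)
s=sensors.observe()
im=optics.snapshot('wrist')[:,:,::-1]; cv2.imwrite('pics/w8.png',im); crop(im,175,70,335,250,4.4,'pics/w8s.png')
json.dump({k:np.array(s[k]).tolist() for k in ('tcp_pos','orientation')},open('w8.json','w'))
plan(.555,.0405,.167,-86.6)
"
```

```text
t 7.98 tcp [0.5466 0.0409 0.1672] yaw -86.58 F [ 0.57 -0.07  0.22] T [ 0.023  0.029 -0.024] op 0.0135 q6 83.0
shares [ 0.0007 -0.0387  0.0016] turn 0.0002
t 8.03 tcp [0.5463 0.0409 0.1671] yaw -86.58 F [ 1.09  0.58 -1.78] T [0.02  0.051 0.013] op 0.0133 q6 83.0
shares [0.     0.0288 0.003 ] turn 0.0002
```

View pics/w8s.png

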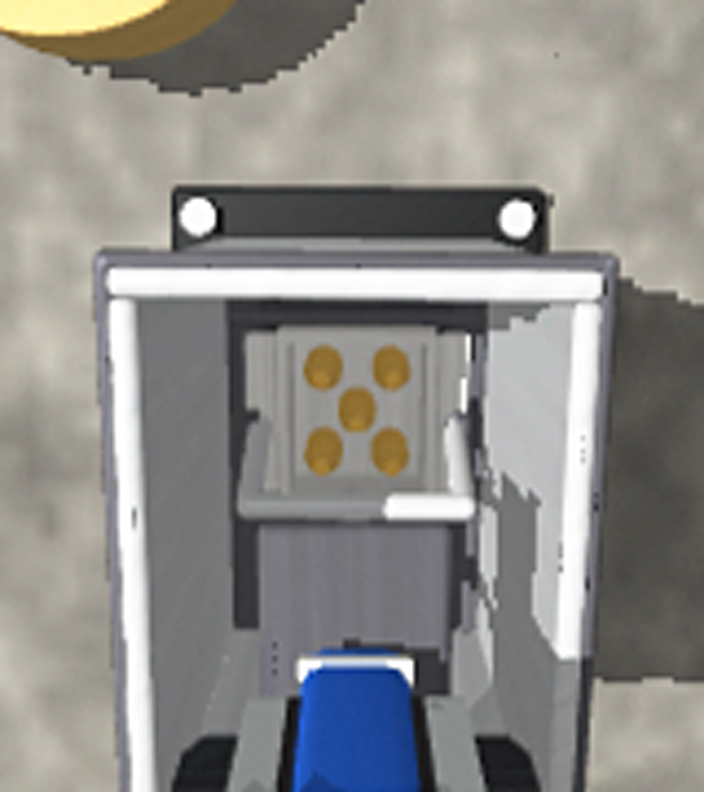

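Emit:
jog_arm --pt "0 0 0.006 0.002 0" --pt "0 0 0.012 0.002 0" --pt "0 0 0.018 0.002 0" --pt "0 0 0.024 0.002 0" --pt "0 0 0.028 0.002 0" --pt "0 0 0.03 0.002 0" --pt "0 0 0.03 0.002 0" --pt "0 0 0.03 0.002 0"

```text
t: 8.7
tcp_pos: [0.5553, 0.0408, 0.167]
orientation: [[-0.005, 0.998, 0.06], [0.003, 0.06, -0.998], [-1.0, -0.005, -0.003]]
wrist_force: [-0.5, 0.4, -1.5]
opening: 0.0137
```

```bash
python3 -c "
from h import *
im=optics.snapshot('wrist')[:,:,::-1]; cv2.imwrite('pics/w9.png',im); crop(im,175,70,335,250,4.4,'pics/w9s.png')
plan(.555,.0405,.167,-86.6)
"
```

```text
t 8.75 tcp [0.5553 0.0408 0.167 ] yaw -86.58 F [ 0.62  0.8  -1.15] T [ 0.008  0.035 -0.022] op 0.0135 q6 83.0
shares [-0.0001 -0.001   0.001 ] turn 0.0002
```

View pics/w9s.png

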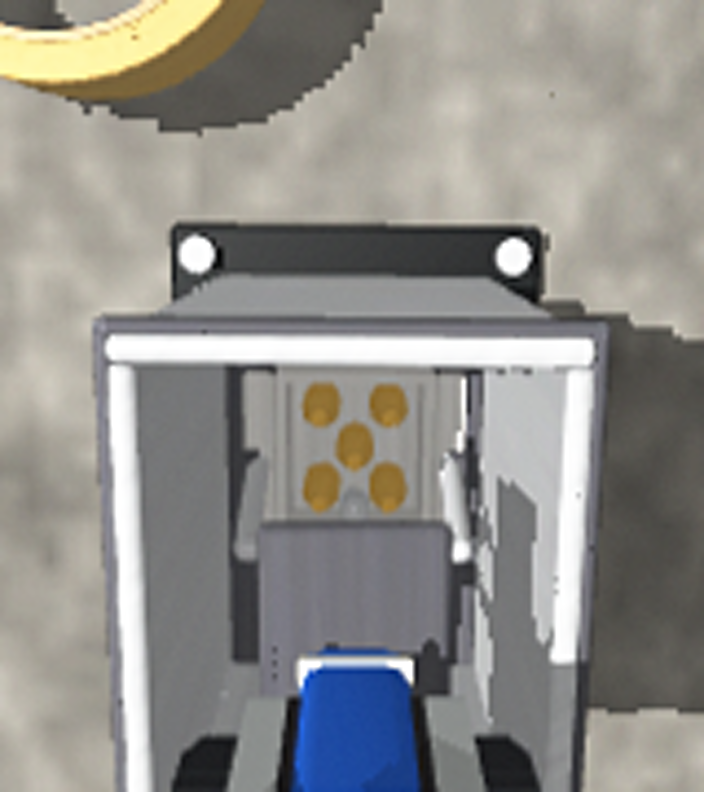

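Emit:
jog_arm --pt "0 -0.008 0 0 0" --pt "0 -0.016 0 0 0" --pt "0 -0.024 0 0 0" --pt "0 -0.032 0 0 0" --pt "0 -0.04 0 0 0" --pt "0 -0.045 0 0 0" --pt "0 -0.045 0 0 0" --pt "0 -0.045 0 0 0"

```text
t: 9.42
tcp_pos: [0.5554, 0.0408, 0.1807]
orientation: [[-0.005, 0.998, 0.06], [0.003, 0.06, -0.998], [-1.0, -0.005, -0.003]]
wrist_force: [0.8, 0.7, -1.1]
opening: 0.0135
```

```bash
python3 -c "
from h import *
im=optics.snapshot('wrist')[:,:,::-1]; cv2.imwrite('pics/w10.png',im); crop(im,175,70,335,250,4.4,'pics/w10s.png')
plan(.555,.0405,.185,-86.6)
"
```

```text
t 9.47 tcp [0.5553 0.0408 0.1805] yaw -86.58 F [ 0.11  0.81 -1.57] T [-0.019 -0.092  0.045] op 0.0133 q6 83.0
shares [-0.0151 -0.0012  0.0008] turn 0.0002
```

View pics/w10s.png

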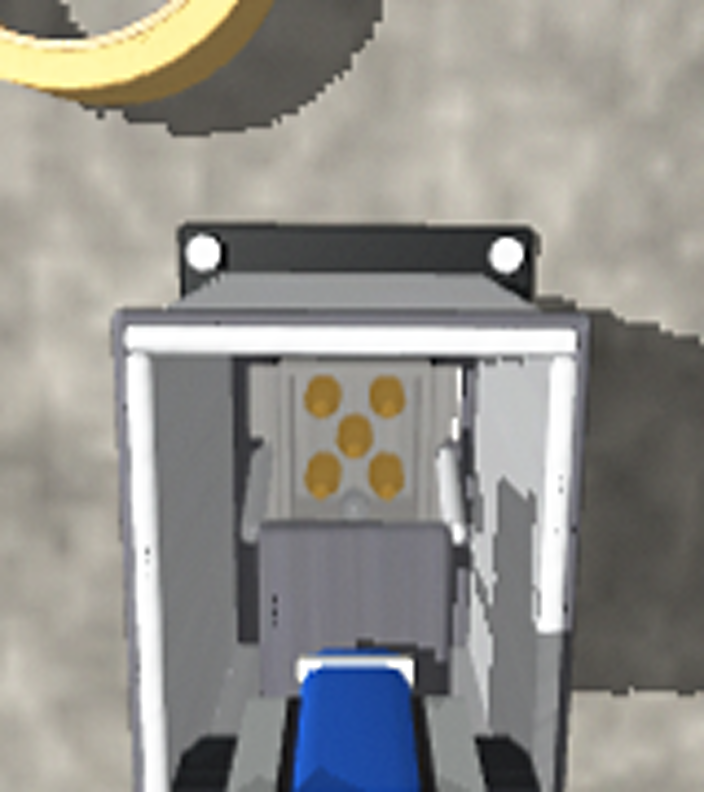

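Emit:
jog_arm --pt "0 -0.005 0 0 0" --pt "0 -0.01 0 0 0" --pt "0 -0.015 0 0 0" --pt "0 -0.02 0 0 0" --pt "0 -0.025 0 0 0" --pt "0 -0.03 0 0 0" --pt "0 -0.035 0 0 0" --pt "0 -0.035 0 0 0"

```text
t: 10.13
tcp_pos: [0.5555, 0.0407, 0.1913]
orientation: [[-0.005, 0.998, 0.06], [0.003, 0.06, -0.998], [-1.0, -0.004, -0.003]]
wrist_force: [0.6, 0.0, -2.5]
opening: 0.0138
```

```bash
python3 -c "
from h import *
plan(.555,.0405,.185,-86.6)
im=optics.snapshot('wrist')[:,:,::-1]; cv2.imwrite('pics/w11.png',im); crop(im,175,70,335,250,4.4,'pics/w11s.png')
plan(.555,.0405,.185,-86.6)
"
```

```text
t 10.13 tcp [0.5555 0.0407 0.1913] yaw -86.58 F [ 0.59  0.   -2.53] T [ 0.015 -0.089  0.014] op 0.0138 q6 83.0
shares [ 0.021  -0.0016  0.0008] turn 0.0002
t 10.18 tcp [0.5555 0.0408 0.1912] yaw -86.58 F [-0.02 -0.31 -3.69] T [-0.01  -0.094  0.043] op 0.0135 q6 83.0
shares [ 0.0207 -0.0015  0.0008] turn 0.0002
```

View pics/w11s.png

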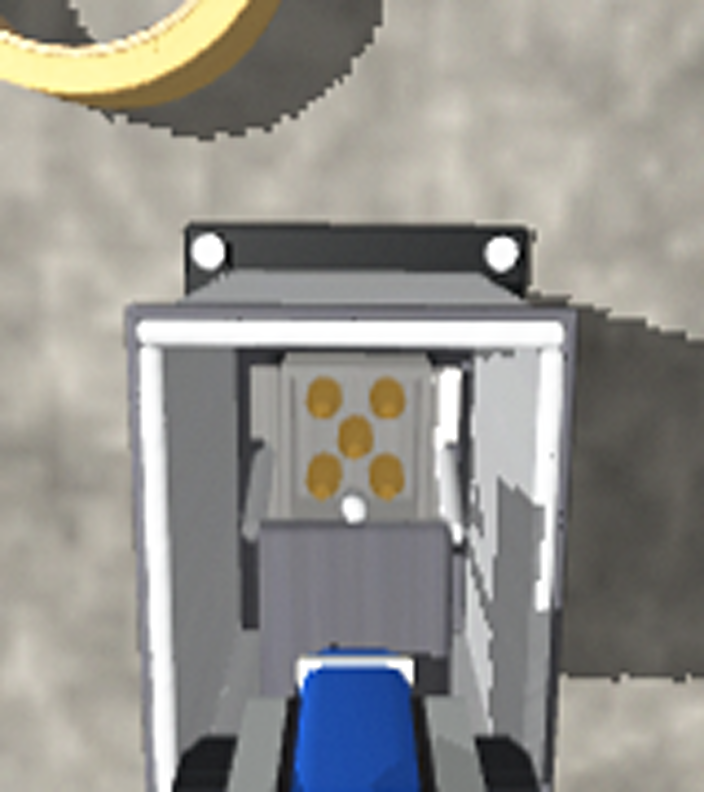

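Emit:
jog_arm --pt "0 -0.003 0.003 0 0" --pt "0 -0.006 0.006 0 0" --pt "0 -0.009 0.009 0 0" --pt "0 -0.012 0.012 0 0" --pt "0 -0.015 0.015 0 0" --pt "0 -0.015 0.015 0 0" --pt "0 -0.015 0.015 0 0" --pt "0 -0.015 0.015 0 0"

```text
t: 10.85
tcp_pos: [0.56, 0.041, 0.1957]
orientation: [[-0.005, 0.998, 0.06], [0.003, 0.06, -0.998], [-1.0, -0.004, -0.003]]
wrist_force: [0.5, 0.1, -3.3]
opening: 0.0133
```

```bash
python3 -c "
from h import *
plan(.555,.0405,.185,-86.6)
im=optics.snapshot('wrist')[:,:,::-1]; cv2.imwrite('pics/w12.png',im); crop(im,175,70,335,250,4.4,'pics/w12s.png')
plan(.555,.0405,.185,-86.6)
"
```

```text
t 10.85 tcp [0.56   0.041  0.1957] yaw -86.58 F [ 0.54  0.11 -3.27] T [-0.007 -0.13  -0.012] op 0.0133 q6 83.1
shares [ 0.0358 -0.0167  0.0008] turn 0.0002
t 10.90 tcp [0.56   0.041  0.1957] yaw -86.58 F [-0.15 -0.17 -4.04] T [ 0.01  -0.06   0.054] op 0.0136 q6 83.1
shares [ 0.0357 -0.0165  0.0009] turn 0.0002
```

View pics/w12s.png

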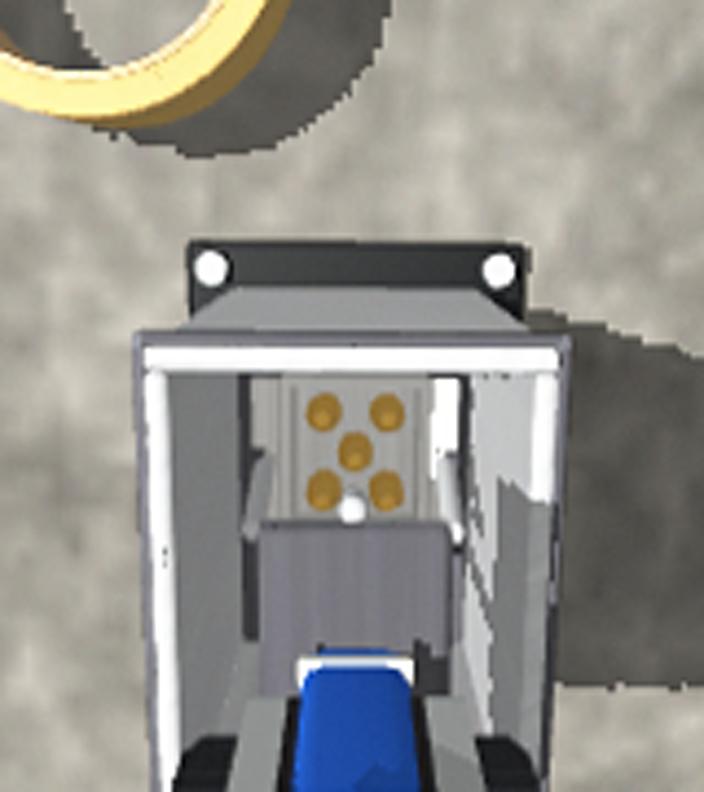

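Emit:
jog_arm --pt "0 -0.004 0.003 0 0" --pt "0 -0.008 0.006 0 0" --pt "0 -0.012 0.009 0 0" --pt "0 -0.016 0.012 0 0" --pt "0 -0.02 0.014 0 0" --pt "0 -0.024 0.014 0 0" --pt "0 -0.028 0.014 0 0" --pt "0 -0.028 0.014 0 0"

```text
t: 11.57
tcp_pos: [0.5644, 0.0413, 0.2045]
orientation: [[-0.004, 0.998, 0.06], [0.003, 0.06, -0.998], [-1.0, -0.004, -0.003]]
wrist_force: [0.0, 0.8, -2.6]
opening: 0.013
```

```bash
python3 -c "
from h import *
plan(.555,.0405,.185,-86.6)
im=optics.snapshot('wrist')[:,:,::-1]; cv2.imwrite('pics/w13.png',im); crop(im,175,70,335,250,4.4,'pics/w13s.png')
plan(.555,.0405,.185,-86.6)
"
```

```text
t 11.57 tcp [0.5644 0.0413 0.2045] yaw -86.58 F [ 0.03  0.81 -2.62] T [-0.009 -0.05   0.047] op 0.0130 q6 83.1
shares [ 0.065  -0.0311  0.0008] turn 0.0002
t 11.62 tcp [0.5643 0.0412 0.2043] yaw -86.58 F [-0.28 -0.23 -3.03] T [-0.028 -0.027  0.024] op 0.0136 q6 83.1
shares [ 0.0644 -0.0309  0.0007] turn 0.0002
```

View pics/w13s.png

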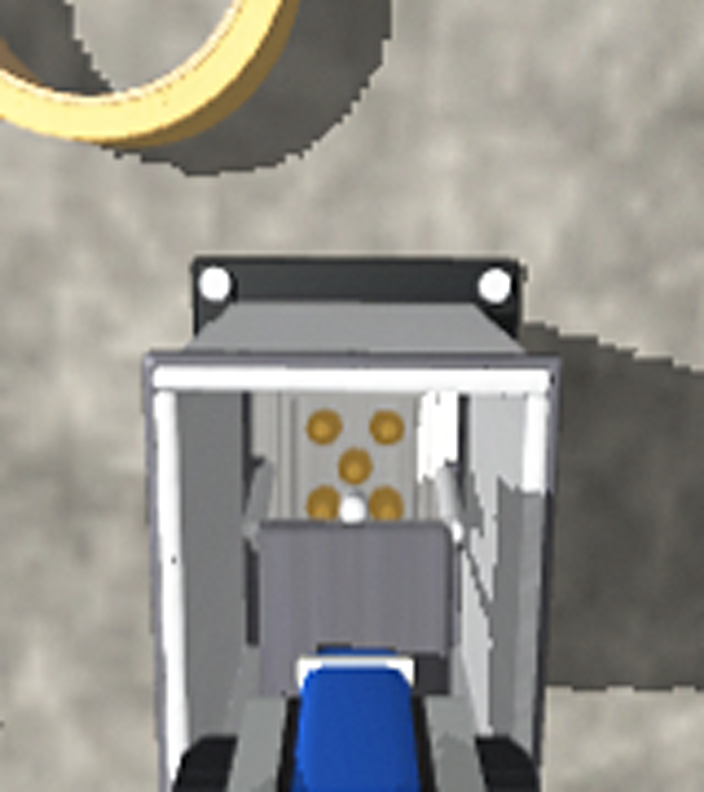

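Emit:
jog_arm --pt "0 -0.01 0 0 0" --pt "0 -0.02 0 0 0" --pt "0 -0.03 0 0 0" --pt "0 -0.04 0 0 0" --pt "0 -0.05 0 0 0" --pt "0 -0.06 0 0 0" --pt "0 -0.07 0 0 0" --pt "0 -0.08 0 0 0"

```text
t: 12.28
tcp_pos: [0.5644, 0.0412, 0.2287]
orientation: [[-0.004, 0.998, 0.06], [0.003, 0.06, -0.998], [-1.0, -0.004, -0.003]]
wrist_force: [0.4, -0.1, -3.0]
opening: 0.0133
```

```bash
python3 -c "
from h import *
im=optics.snapshot('wrist')[:,:,::-1]; cv2.imwrite('pics/w14.png',im); crop(im,175,70,335,250,4.4,'pics/w14s.png')
plan(.564,.0405,.38,-86.6)
"
```

```text
t 12.33 tcp [0.5648 0.0411 0.2294] yaw -86.58 F [ 0.09  0.38 -2.9 ] T [ 0.015 -0.046  0.028] op 0.0139 q6 83.1
shares [-0.5019 -0.0042  0.0006] turn 0.0002
```

View pics/w14s.png

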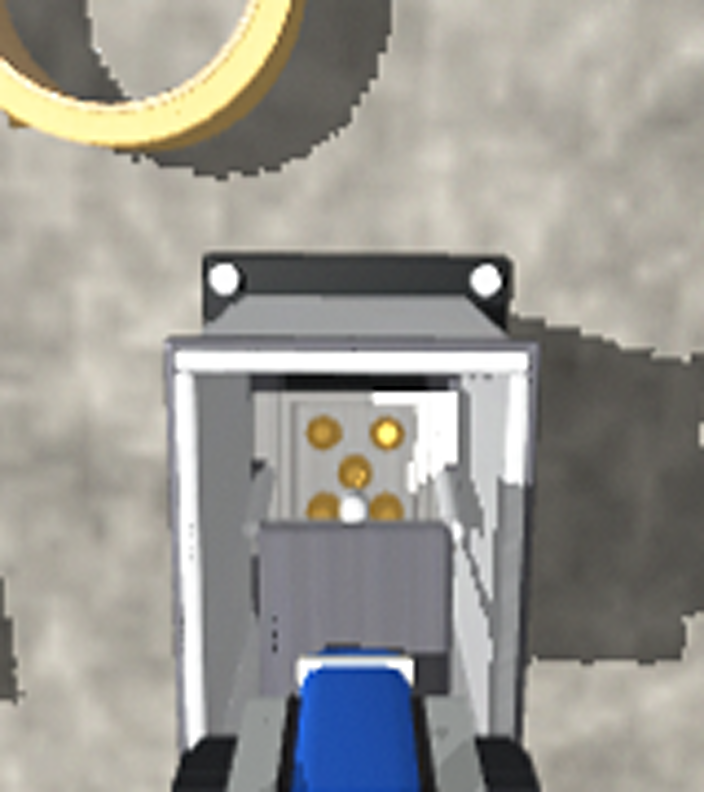

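Emit:
jog_arm --pt "0 -0.03 0 0 0" --pt "0 -0.08 0 0 0" --pt "0 -0.14 0 0 0" --pt "0 -0.2 0 0 0" --pt "0 -0.26 0 0 0" --pt "0 -0.32 0 0 0" --pt "0 -0.37 0 0 0" --pt "0 -0.4 0 0 0"

```text
t: 13.0
tcp_pos: [0.5657, 0.0408, 0.3525]
orientation: [[0.0, 0.998, 0.06], [0.002, 0.06, -0.998], [-1.0, 0.001, -0.002]]
wrist_force: [0.5, 0.2, -3.2]
opening: 0.0133
```

Emit:
jog_arm --pt "0 -0.01 0 0 0" --pt "0 -0.02 0 0 0" --pt "0 -0.02 0 0 0" --pt "0 -0.02 0 0 0" --pt "0 -0.02 0 0 0" --pt "0 -0.02 0 0 0" --pt "0 -0.02 0 0 0" --pt "0 -0.02 0 0 0"

```text
t: 13.67
tcp_pos: [0.5656, 0.0408, 0.358]
orientation: [[-0.0, 0.998, 0.06], [0.003, 0.06, -0.998], [-1.0, -0.0, -0.003]]
wrist_force: [0.2, 0.0, -3.8]
opening: 0.0135
```

```bash
python3 -c "
from h import *
im=optics.snapshot('wrist')[:,:,::-1]; cv2.imwrite('pics/w15.png',im); crop(im,155,70,355,250,4,'pics/w15s.png')
im=optics.snapshot('scene')[:,:,::-1]; crop(im,170,50,330,220,4,'pics/s15.png')
im=optics.snapshot('side')[:,:,::-1]; crop(im,180,30,330,180,4,'pics/sd15.png')
plan(.46,-.233,.36,-80.5)
"
```

```text
t 13.82 tcp [0.5657 0.0408 0.3584] yaw -86.57 F [ 0.46 -0.11 -3.46] T [-0.008  0.011  0.043] op 0.0133 q6 83.1
shares [-0.0078 -0.4061  0.89  ] turn -0.0675
```

View pics/w15s.png

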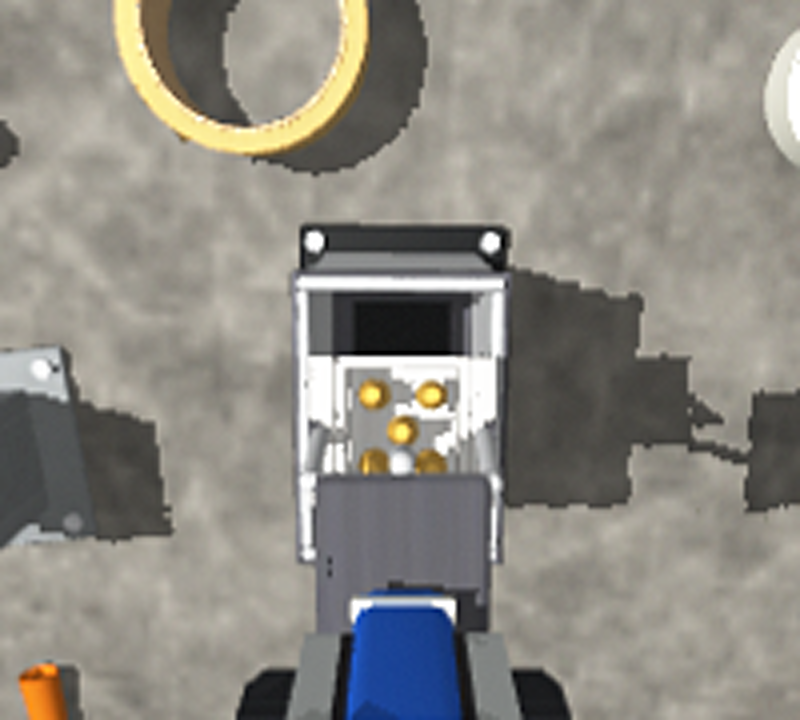

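View pics/s15.png

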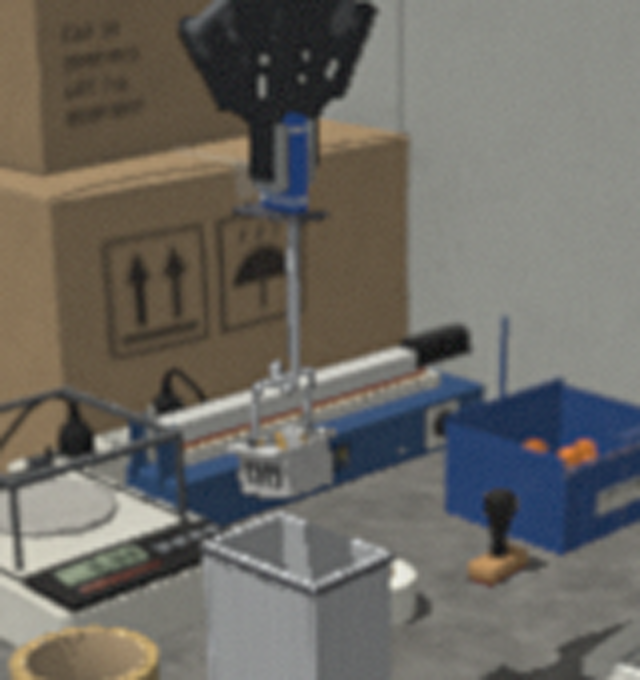

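View pics/sd15.png

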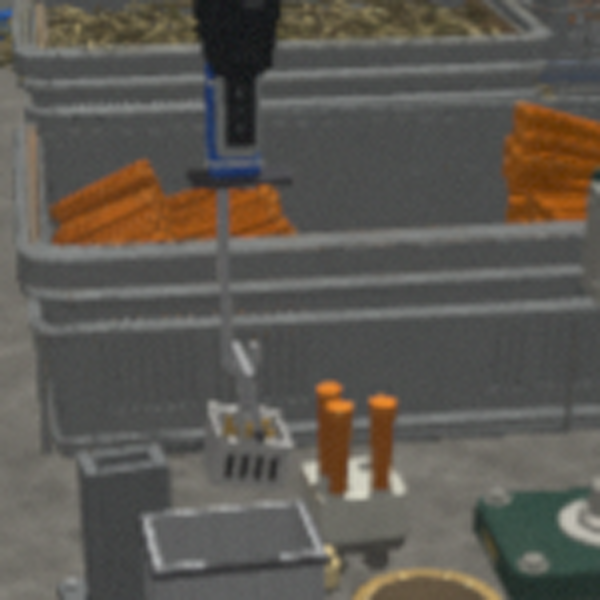

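```bash
python3 -c "
from h import *
plan(.456,-.236,.358,-80.5)
"
```

```text
t 13.82 tcp [0.5657 0.0408 0.3584] yaw -86.57 F [ 0.46 -0.11 -3.46] T [-0.008  0.011  0.043] op 0.0133 q6 83.1
shares [-0.0011 -0.42    0.8992] turn -0.0675
```

Emit:
jog_arm --pt "0 0 -0.005 0.01 0" --pt "0 0 -0.015 0.032 0" --pt "0 0 -0.03 0.064 0" --pt "0 0 -0.05 0.107 -0.01" --pt "0 0 -0.073 0.157 -0.01" --pt "0 0 -0.098 0.21 -0.02" --pt "0 0 -0.123 0.264 -0.02" --pt "0 0 -0.148 0.318 -0.03"

```text
t: 14.48
tcp_pos: [0.5262, -0.0586, 0.3582]
orientation: [[0.0, 0.994, 0.106], [0.002, 0.106, -0.994], [-1.0, 0.001, -0.002]]
wrist_force: [0.5, -0.6, -3.2]
opening: 0.0133
```

```bash
python3 -c "
from h import *
plan(.456,-.236,.358,-80.5)
"
```

```text
t 14.48 tcp [ 0.5262 -0.0586  0.3582] yaw -83.89 F [ 0.46 -0.61 -3.2 ] T [-0.007  0.    -0.025] op 0.0133 q6 69.4
shares [-0.0005 -0.2956  0.5629] turn -0.0377
```

Emit:
jog_arm --pt "0 0 -0.028 0.053 0" --pt "0 0 -0.056 0.106 0" --pt "0 0 -0.084 0.16 -0.01" --pt "0 0 -0.112 0.213 -0.01" --pt "0 0 -0.14 0.267 -0.02" --pt "0 0 -0.165 0.315 -0.02" --pt "0 0 -0.187 0.356 -0.03" --pt "0 0 -0.207 0.394 -0.03"

```text
t: 15.15
tcp_pos: [0.4759, -0.1844, 0.3581]
orientation: [[0.0, 0.988, 0.152], [0.001, 0.152, -0.988], [-1.0, 0.0, -0.001]]
wrist_force: [-0.3, -0.3, -3.5]
opening: 0.0132
```

```bash
python3 -c "
from h import *
plan(.456,-.236,.358,-80.5)
"
```

```text
t 15.15 tcp [ 0.4759 -0.1844  0.3581] yaw -81.24 F [-0.34 -0.34 -3.48] T [0.024 0.033 0.009] op 0.0132 q6 51.7
shares [ 0.0002 -0.0918  0.1599] turn -0.0082
```

Emit:
jog_arm --pt "0 0 -0.022 0.038 0" --pt "0 0 -0.042 0.073 0" --pt "0 0 -0.059 0.102 -0.008" --pt "0 0 -0.073 0.127 -0.008" --pt "0 0 -0.084 0.146 -0.008" --pt "0 0 -0.09 0.157 -0.008" --pt "0 0 -0.092 0.16 -0.008" --pt "0 0 -0.092 0.16 -0.008"

```text
t: 15.82
tcp_pos: [0.4559, -0.2361, 0.3581]
orientation: [[0.0, 0.986, 0.164], [0.001, 0.164, -0.986], [-1.0, 0.001, -0.001]]
wrist_force: [-0.3, 0.6, -3.1]
opening: 0.0131
```

```bash
python3 -c "
from h import *
plan(.456,-.236,.25,-80.5)
s=sensors.observe()
im=optics.snapshot('wrist')[:,:,::-1]; cv2.imwrite('pics/w16.png',im); crop(im,125,50,385,270,3,'pics/w16s.png')
im=optics.snapshot('side')[:,:,::-1]; cv2.imwrite('pics/sd16.png',im); crop(im,80,80,330,350,2.9,'pics/sd16s.png')
"
```

```text
t 15.82 tcp [ 0.4559 -0.2361  0.3581] yaw -80.54 F [-0.26  0.65 -3.14] T [ 0.001  0.025 -0.001] op 0.0131 q6 44.8
shares [0.3604 0.0001 0.0002] turn -0.0004
```

View pics/w16s.png

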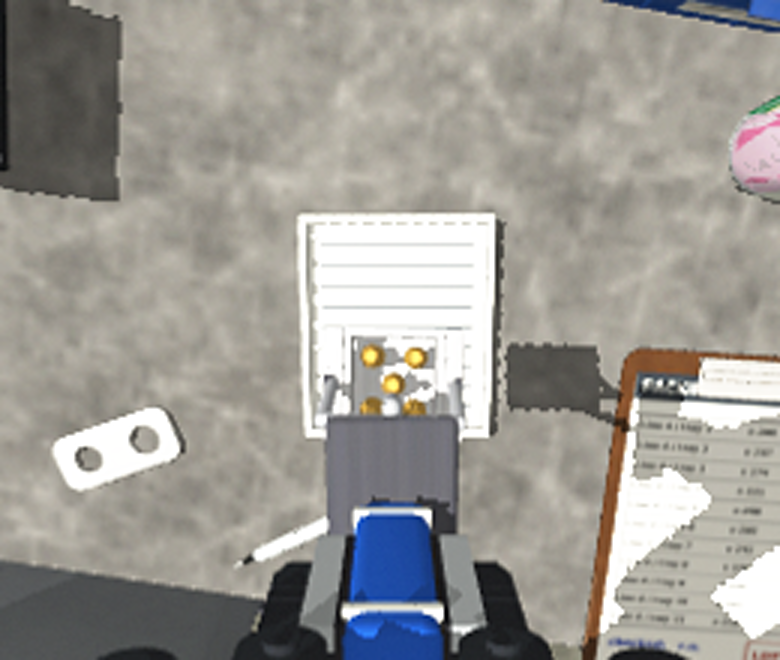

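View pics/sd16s.png

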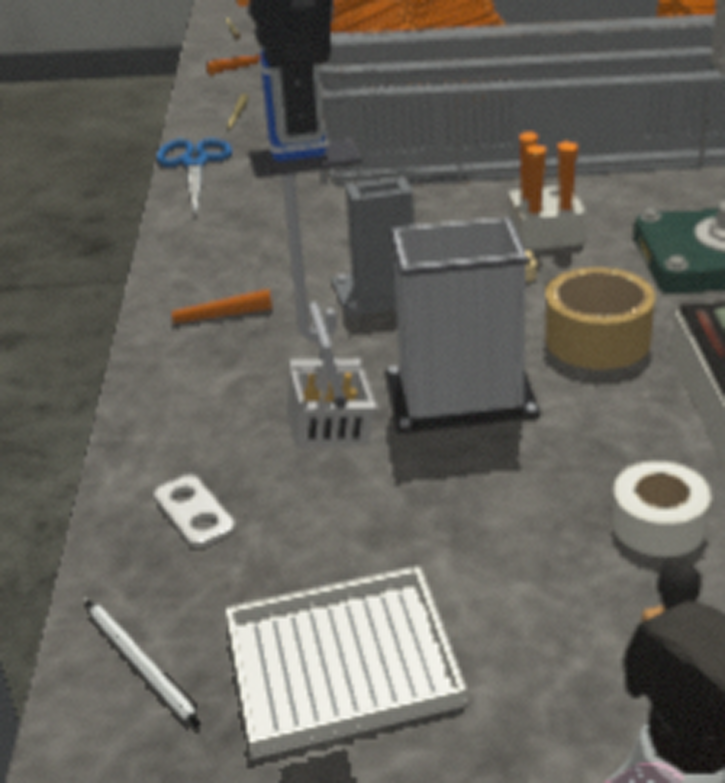

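```bash
python3 -c "
from h import *
W=lambda p:np.array(p)/3+[125,50]
show('tray',onz('wrist',W([(298,213),(497,213),(494,438),(304,438)]),.018))
plan(.456,-.236,.25,-80.5)
"
```

```text
tray [[508.4, -174.9], [526.7, -284.4], [398.5, -308.5], [379.7, -196.0]] c [ 0.4533 -0.241 ] sides [0.111  0.1304 0.114  0.1305] ang [ -80.5 -169.4   99.5    9.3]
t 15.92 tcp [ 0.4561 -0.2357  0.3581] yaw -80.50 F [ 1.4   0.47 -3.06] T [0.003 0.009 0.008] op 0.0132 q6 44.8
shares [ 0.3604 -0.0006  0.0013] turn -0.0
```

Emit:
jog_arm --pt "0 0.02 -0.003 0.004 0" --pt "0 0.07 -0.013 0.015 0" --pt "0 0.14 -0.013 0.015 0" --pt "0 0.22 -0.013 0.015 0" --pt "0 0.3 -0.013 0.015 0" --pt "0 0.38 -0.013 0.015 0" --pt "0 0.44 -0.013 0.015 0" --pt "0 0.48 -0.013 0.015 0"

```text
t: 16.58
tcp_pos: [0.4514, -0.2394, 0.2096]
orientation: [[-0.004, 0.986, 0.165], [0.005, 0.165, -0.986], [-1.0, -0.003, -0.005]]
wrist_force: [-0.2, 0.7, -3.7]
opening: 0.0132
```

Emit:
jog_arm --pt "0 0.01 0 0 0" --pt "0 0.02 0 0 0" --pt "0 0.025 0 0 0" --pt "0 0.03 0 0 0" --pt "0 0.03 0 0 0" --pt "0 0.03 0 0 0" --pt "0 0.03 0 0 0" --pt "0 0.03 0 0 0"

```text
t: 17.25
tcp_pos: [0.4516, -0.2396, 0.2013]
orientation: [[-0.003, 0.986, 0.165], [0.004, 0.165, -0.986], [-1.0, -0.002, -0.005]]
wrist_force: [-0.3, 0.1, -3.5]
opening: 0.0135
```

```bash
python3 -c "
from h import *
plan(.453,-.241,.186,-80.5)
im=optics.snapshot('side')[:,:,::-1]; cv2.imwrite('pics/sd17.png',im); crop(im,130,180,260,340,4.5,'pics/sd17s.png')
"
```

```text
t 17.25 tcp [ 0.4516 -0.2396  0.2013] yaw -80.48 F [-0.27  0.12 -3.46] T [-0.016  0.07  -0.031] op 0.0135 q6 44.1
shares [0.0509 0.0039 0.0056] turn 0.0002
```

View pics/sd17s.png

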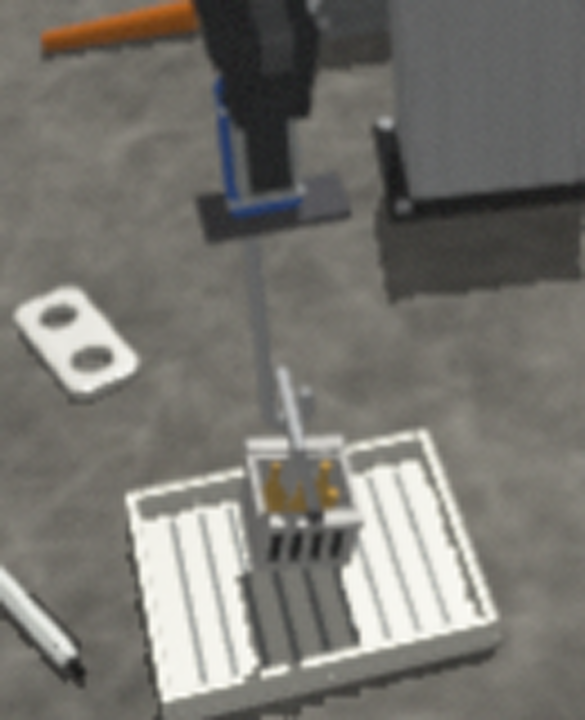

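Emit:
jog_arm --pt "0 0.006 0 0 0" --pt "0 0.012 0 0 0" --pt "0 0.018 0 0 0" --pt "0 0.024 0 0 0" --pt "0 0.03 0 0 0" --pt "0 0.036 0 0 0" --pt "0 0.042 0 0 0" --pt "0 0.042 0 0 0"

```text
t: 17.97
tcp_pos: [0.4513, -0.2393, 0.1879]
orientation: [[-0.004, 0.986, 0.165], [0.005, 0.165, -0.986], [-1.0, -0.003, -0.005]]
wrist_force: [-0.2, -0.6, -3.6]
opening: 0.0134
```

```bash
python3 -c "
from h import *
plan(.453,-.241,.186,-80.5)
im=optics.snapshot('side')[:,:,::-1]; cv2.imwrite('pics/sd18.png',im); crop(im,130,180,260,340,4.5,'pics/sd18s.png')
plan(.453,-.241,.186,-80.5)
"
```

```text
t 17.97 tcp [ 0.4513 -0.2393  0.1879] yaw -80.48 F [-0.22 -0.57 -3.63] T [0.019 0.027 0.014] op 0.0134 q6 44.1
shares [0.0063 0.0047 0.0066] turn 0.0002
t 18.02 tcp [ 0.4514 -0.2394  0.1882] yaw -80.48 F [ 0.3   0.28 -3.8 ] T [ 0.013 -0.001  0.016] op 0.0132 q6 44.1
shares [0.0072 0.0045 0.0063] turn 0.0002
```

View pics/sd18s.png

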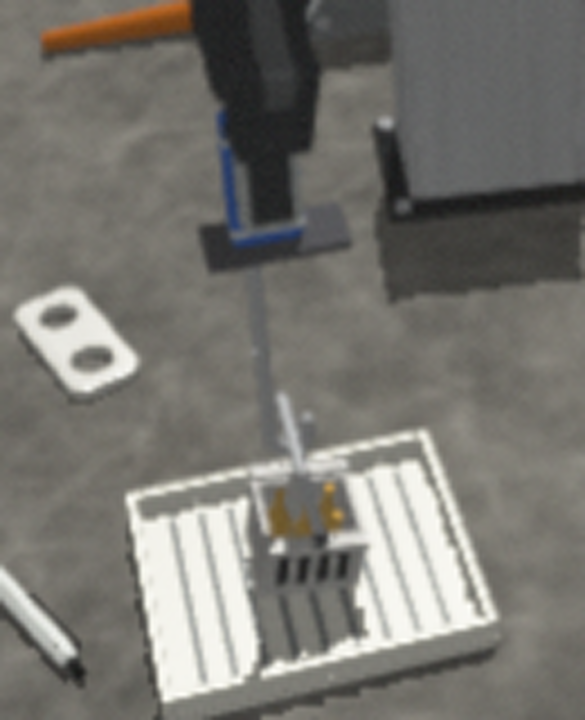

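Emit:
jog_arm --pt "0 0.004 0 0 0" --pt "0 0.008 0 0 0" --pt "0 0.012 -0.002 0 0" --pt "0 0.016 -0.005 0 0" --pt "0 0.02 -0.008 0 0" --pt "0 0.024 -0.011 0 0" --pt "0 0.024 -0.011 0 0" --pt "0 0.024 -0.011 0 0"

```text
t: 18.68
tcp_pos: [0.4481, -0.24, 0.1811]
orientation: [[-0.004, 0.986, 0.165], [0.004, 0.165, -0.986], [-1.0, -0.003, -0.005]]
wrist_force: [-0.6, -0.9, -2.0]
opening: 0.013
```

```bash
python3 -c "
from h import *
plan(.453,-.241,.186,-80.5)
im=optics.snapshot('side')[:,:,::-1]; cv2.imwrite('pics/sd19.png',im); crop(im,130,180,260,340,4.5,'pics/sd19s.png')
plan(.453,-.241,.186,-80.5)
"
```

```text
t 18.68 tcp [ 0.4481 -0.24    0.1811] yaw -80.49 F [-0.64 -0.92 -2.03] T [-0.036  0.138  0.058] op 0.0130 q6 43.9
shares [-0.0164  0.0156  0.006 ] turn 0.0001
t 18.73 tcp [ 0.4481 -0.24    0.1811] yaw -80.48 F [-0.65 -0.32 -1.55] T [-0.071  0.072  0.014] op 0.0131 q6 43.9
shares [-0.0163  0.0155  0.006 ] turn 0.0002
```

View pics/sd19s.png

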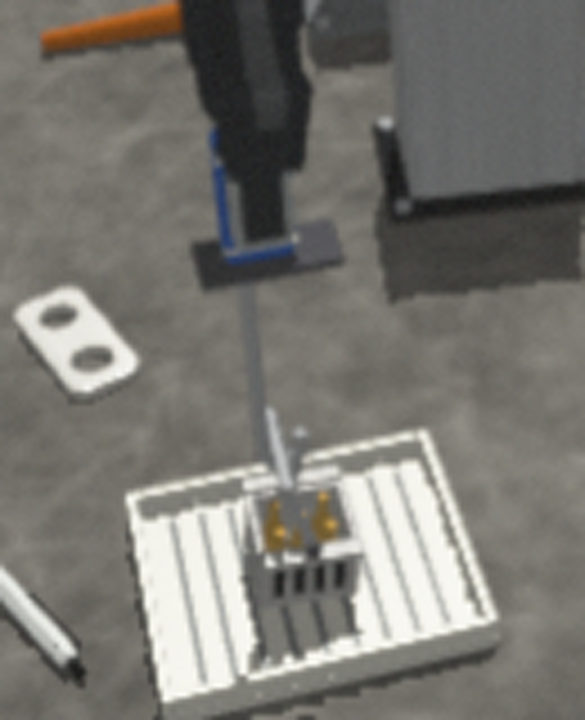

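Emit:
jog_arm --pt "0 0.004 -0.001 0 0" --pt "0 0.008 -0.003 0 0" --pt "0 0.012 -0.005 0 0" --pt "0 0.016 -0.005 0 0" --pt "0 0.02 -0.005 0 0" --pt "0 0.02 -0.005 0 0" --pt "0 0.02 -0.005 0 0" --pt "0 0.02 -0.005 0 0"

```text
t: 19.4
tcp_pos: [0.4466, -0.2401, 0.175]
orientation: [[-0.004, 0.986, 0.165], [0.005, 0.165, -0.986], [-1.0, -0.003, -0.005]]
wrist_force: [-0.2, -0.3, -1.5]
opening: 0.0133
```

```bash
python3 -c "
from h import *
plan(.453,-.241,.186,-80.5)
im=optics.snapshot('side')[:,:,::-1]; cv2.imwrite('pics/sd20.png',im); crop(im,130,220,240,340,5,'pics/sd20s.png')
im=optics.snapshot('wrist')[:,:,::-1]; cv2.imwrite('pics/w20.png',im); crop(im,175,70,335,250,3.3,'pics/w20s.png')
plan(.453,-.241,.186,-80.5)
"
```

```text
t 19.40 tcp [ 0.4466 -0.2401  0.175 ] yaw -80.49 F [-0.21 -0.26 -1.53] T [-0.048  0.055 -0.011] op 0.0133 q6 43.7
shares [-0.0367  0.0204  0.0062] turn 0.0002
t 19.50 tcp [ 0.4466 -0.2402  0.1751] yaw -80.49 F [-0.71 -0.1  -2.54] T [-0.023  0.138  0.014] op 0.0133 q6 43.7
shares [-0.0364  0.0203  0.006 ] turn 0.0001
```

View pics/sd20s.png

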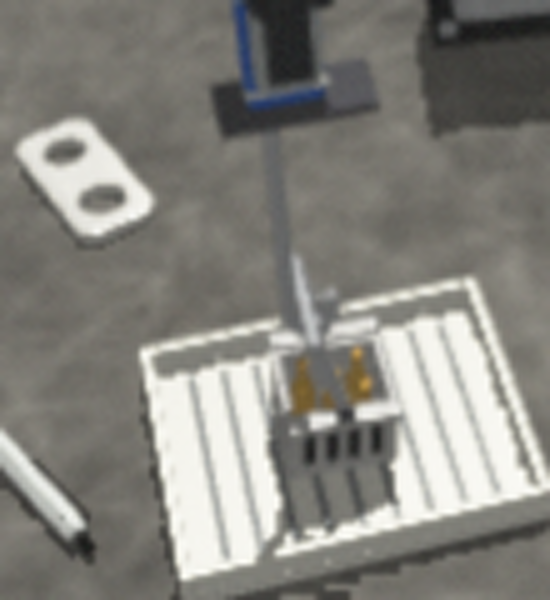

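View pics/w20s.png

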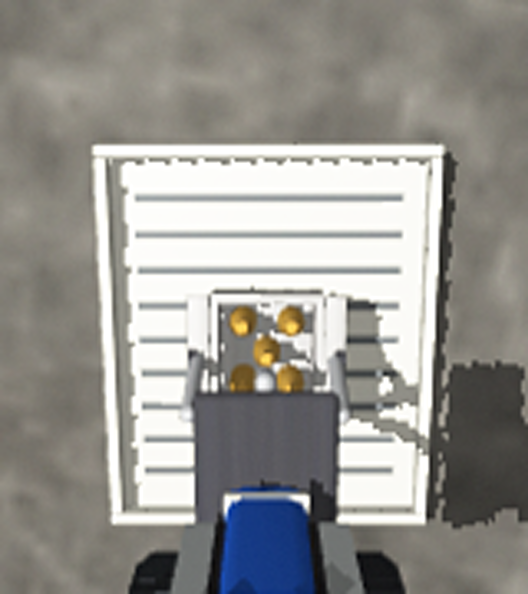

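Emit:
jog_arm --pt "0 0.005 0 0 0" --pt "0 0.01 0 0 0" --pt "0 0.015 0 0 0" --pt "0 0.02 0 0 0" --pt "0 0.025 0 0 0" --pt "0 0.029 0 0 0" --pt "0 0.029 0 0 0" --pt "0 0.029 0 0 0"

```text
t: 20.17
tcp_pos: [0.4466, -0.24, 0.1661]
orientation: [[-0.004, 0.986, 0.165], [0.005, 0.165, -0.986], [-1.0, -0.003, -0.005]]
wrist_force: [-0.0, -0.4, -2.4]
opening: 0.0133
```

```bash
python3 -c "
from h import *
plan(.447,-.241,.166,-80.5)
im=optics.snapshot('wrist')[:,:,::-1]; cv2.imwrite('pics/w21.png',im); crop(im,175,100,335,250,4.4,'pics/w21s.png')
plan(.447,-.241,.166,-80.5)
"
```

```text
t 20.17 tcp [ 0.4466 -0.24    0.1661] yaw -80.49 F [-0.05 -0.43 -2.37] T [-0.052  0.139  0.064] op 0.0133 q6 43.7
shares [0.0004 0.0008 0.0035] turn 0.0001
t 20.22 tcp [ 0.4466 -0.24    0.1662] yaw -80.49 F [-0.55  0.29 -2.39] T [-0.028  0.141  0.002] op 0.0133 q6 43.7
shares [0.0007 0.0007 0.0034] turn 0.0002
```

View pics/w21s.png

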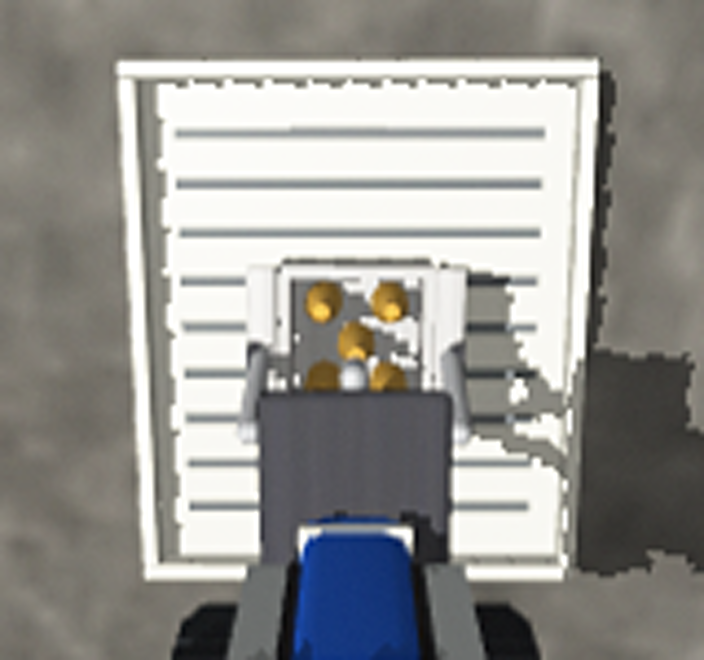

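Emit:
jog_arm --pt "0 0.003 0 0 0" --pt "0 0.006 0 0 0" --pt "0 0.009 0 0 0" --pt "0 0.012 0 0 0" --pt "0 0.012 0 0 0" --pt "0 0.012 0 0 0" --pt "0 0.012 0 0 0" --pt "0 0.012 0 0 0"

```text
t: 20.88
tcp_pos: [0.4466, -0.24, 0.1626]
orientation: [[-0.003, 0.986, 0.165], [0.005, 0.165, -0.986], [-1.0, -0.003, -0.005]]
wrist_force: [0.3, -0.7, -1.2]
opening: 0.0133
```

```bash
python3 -c "
from h import *
plan(.447,-.241,.166,-80.5)
im=optics.snapshot('scene')[:,:,::-1]; cv2.imwrite('pics/s22.png',im)
im=optics.snapshot('side')[:,:,::-1]; cv2.imwrite('pics/sd22.png',im); crop(im,150,230,240,330,6,'pics/sd22s.png')
plan(.425,-.244,.163,-80.5)
"
```

```text
t 20.88 tcp [ 0.4466 -0.24    0.1626] yaw -80.49 F [ 0.3  -0.69 -1.22] T [-0.013  0.106 -0.02 ] op 0.0133 q6 43.7
shares [-0.0114  0.0006  0.0035] turn 0.0001
t 20.98 tcp [ 0.4466 -0.24    0.1626] yaw -80.48 F [-0.64 -0.21 -1.4 ] T [-0.048  0.168 -0.037] op 0.0132 q6 43.7
shares [-0.0012 -0.0733  0.0014] turn 0.0002
```

View pics/sd22s.png

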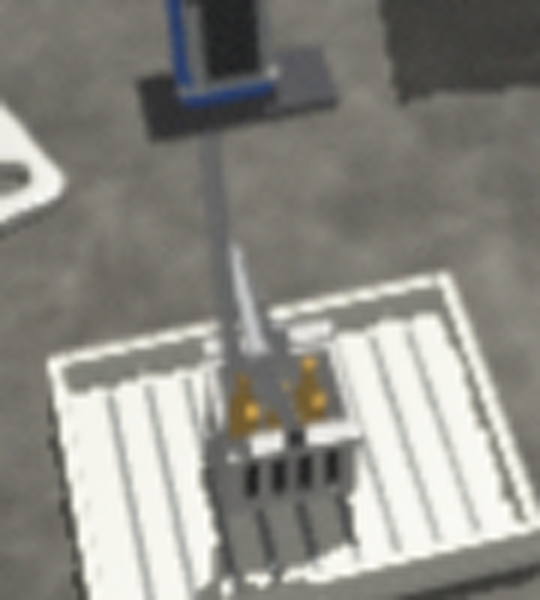

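View pics/s22.png

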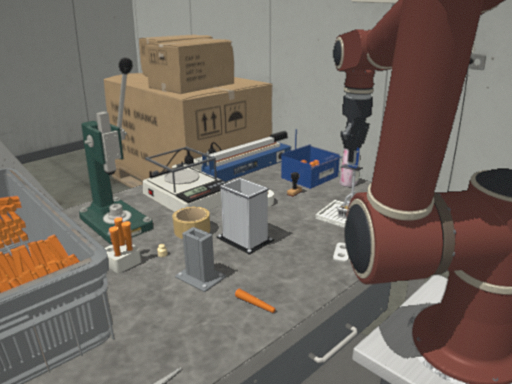

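Emit:
jog_arm --pt "0 0 -0.005 0 0" --pt "0 0 -0.01 0 0" --pt "0 0 -0.014 0 0" --pt "0 0 -0.018 0 0" --pt "0 0 -0.022 0 0" --pt "0 0 -0.024 0 0" --pt "0 0 -0.024 0 0" --pt "0 0 -0.024 0 0"

```text
t: 21.65
tcp_pos: [0.4396, -0.2412, 0.1627]
orientation: [[-0.003, 0.986, 0.165], [0.005, 0.165, -0.986], [-1.0, -0.002, -0.005]]
wrist_force: [0.3, 0.3, -1.7]
opening: 0.0132
```

```bash
python3 -c "
from h import *
plan(.447,-.241,.166,-80.5)
im=optics.snapshot('wrist')[:,:,::-1]; cv2.imwrite('pics/w23.png',im); crop(im,175,100,335,250,4.4,'pics/w23s.png')
plan(.422,-.244,.163,-80.5)
"
```

```text
t 21.65 tcp [ 0.4396 -0.2412  0.1627] yaw -80.49 F [ 0.28  0.27 -1.71] T [0.013 0.006 0.04 ] op 0.0132 q6 43.1
shares [-0.0111  0.0245  0.0034] turn 0.0001
t 21.70 tcp [ 0.4396 -0.2412  0.1627] yaw -80.49 F [ 0.16 -0.22 -2.3 ] T [-0.063  0.037  0.001] op 0.0135 q6 43.1
shares [-0.0009 -0.0594 -0.0004] turn 0.0002
```

View pics/w23s.png

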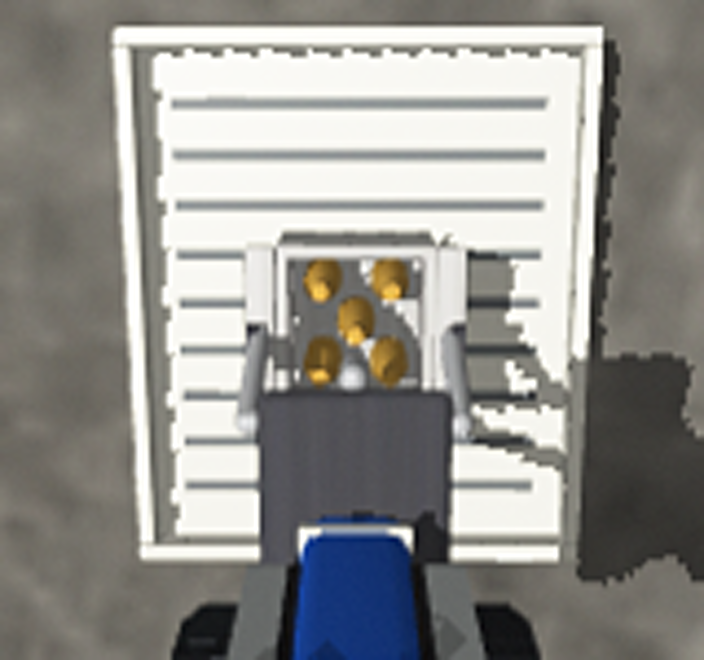

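Emit:
jog_arm --pt "0 0 -0.004 0 0" --pt "0 0 -0.008 0 0" --pt "0 0 -0.012 0 0" --pt "0 0 -0.016 0 0" --pt "0 0 -0.02 0 0" --pt "0 0 -0.02 0 0" --pt "0 0 -0.02 0 0" --pt "0 0 -0.02 0 0"

```text
t: 22.37
tcp_pos: [0.4337, -0.2422, 0.1627]
orientation: [[-0.003, 0.986, 0.165], [0.005, 0.165, -0.986], [-1.0, -0.002, -0.005]]
wrist_force: [0.3, 0.2, -2.4]
opening: 0.0131
```

```bash
python3 -c "
from h import *
plan(.447,-.241,.166,-80.5)
im=optics.snapshot('wrist')[:,:,::-1]; cv2.imwrite('pics/w24.png',im); crop(im,175,100,335,250,4.4,'pics/w24s.png')
plan(.422,-.244,.163,-80.5)
"
```

```text
t 22.37 tcp [ 0.4337 -0.2422  0.1627] yaw -80.49 F [ 0.35  0.19 -2.38] T [ 0.031  0.031 -0.011] op 0.0131 q6 42.6
shares [-0.0111  0.0445  0.0034] turn 0.0001
t 22.42 tcp [ 0.4337 -0.2422  0.1627] yaw -80.49 F [ 0.09  1.   -1.54] T [-0.039  0.001  0.031] op 0.0134 q6 42.6
shares [-0.0009 -0.0394 -0.0005] turn 0.0001
```

View pics/w24s.png

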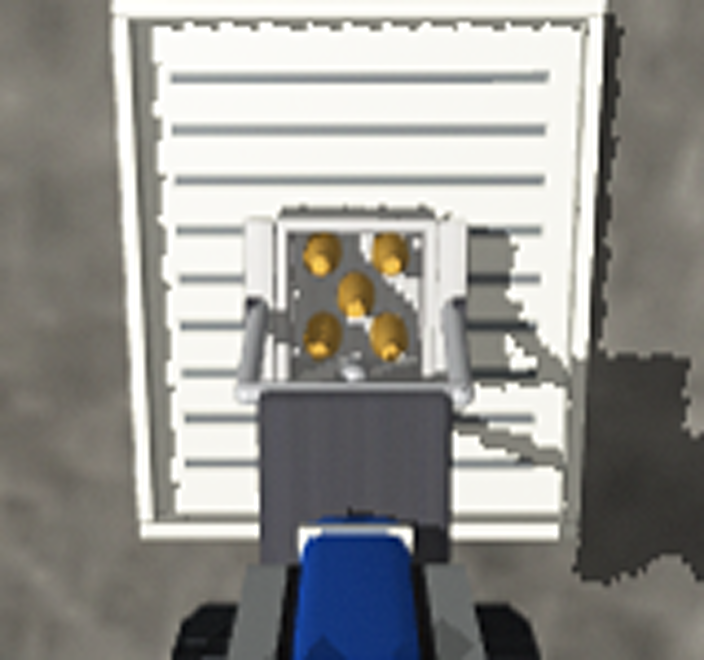

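Emit:
jog_arm --pt "0 0 -0.006 0 0" --pt "0 0 -0.012 0 0" --pt "0 0 -0.02 0 0" --pt "0 0 -0.03 0 0" --pt "0 0 -0.04 0 0" --pt "0 0 -0.05 0 0" --pt "0 0 -0.055 0 0" --pt "0 0 -0.055 0 0"

```text
t: 23.08
tcp_pos: [0.4171, -0.245, 0.1627]
orientation: [[-0.003, 0.986, 0.165], [0.005, 0.165, -0.986], [-1.0, -0.002, -0.005]]
wrist_force: [-0.7, -0.3, -0.9]
opening: 0.0131
```

```bash
python3 -c "
from h import *
plan(.447,-.241,.166,-80.5)
im=optics.snapshot('wrist')[:,:,::-1]; cv2.imwrite('pics/w25.png',im); crop(im,175,70,335,250,4.0,'pics/w25s.png')
plan(.407,-.246,.32,-80.5)
"
```

```text
t 23.08 tcp [ 0.4171 -0.245   0.1627] yaw -80.51 F [-0.67 -0.25 -0.93] T [ 0.011 -0.048  0.012] op 0.0131 q6 41.2
shares [-0.0111  0.1006  0.0033] turn -0.0001
t 23.13 tcp [ 0.4173 -0.245   0.1628] yaw -80.51 F [-0.11  0.53 -0.8 ] T [ 0.049  0.025 -0.024] op 0.0132 q6 41.2
shares [-0.524  -0.0355 -0.0049] turn -0.0001
```

View pics/w25s.png

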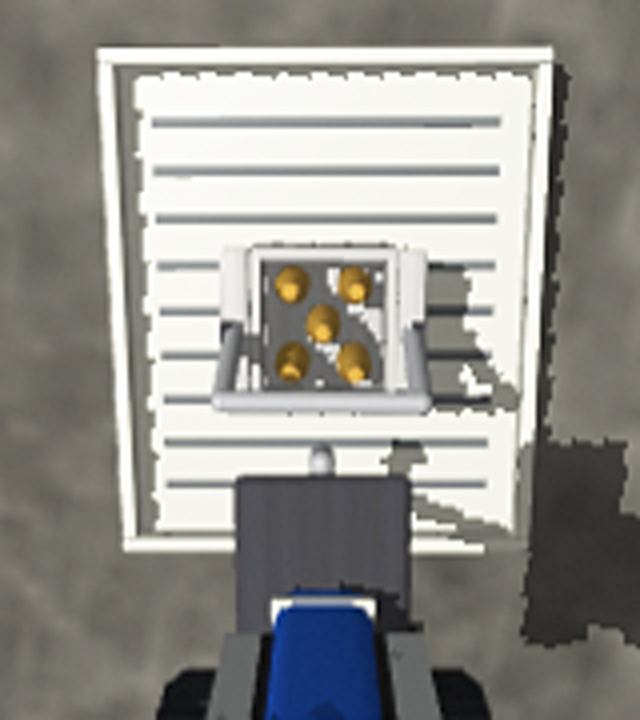

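Emit:
jog_arm --pt "0 -0.02 -0.01 0 0" --pt "0 -0.06 -0.015 0 0" --pt "0 -0.12 -0.015 0 0" --pt "0 -0.2 -0.015 0 0" --pt "0 -0.3 -0.015 0 0" --pt "0 -0.4 -0.015 0 0" --pt "0 -0.5 -0.015 0 0" --pt "0 -0.54 -0.015 0 0"

```text
t: 23.8
tcp_pos: [0.4144, -0.2474, 0.3315]
orientation: [[0.004, 0.986, 0.165], [-0.001, 0.165, -0.986], [-1.0, 0.004, 0.002]]
wrist_force: [0.7, 0.8, -0.1]
opening: 0.0135
```

```bash
python3 -c "
from h import *
im=optics.snapshot('side')[:,:,::-1]; cv2.imwrite('pics/sd26.png',im); crop(im,130,220,260,350,5,'pics/sd26s.png')
plan(.5052,.2187,.325,-80.4)
"
```

```text
t 23.85 tcp [ 0.4148 -0.2478  0.3322] yaw -80.51 F [-0.25 -0.05  0.67] T [-0.075  0.01  -0.031] op 0.0133 q6 40.8
shares [ 0.0219  0.5536 -1.4839] turn -0.0012
```

View pics/sd26s.png

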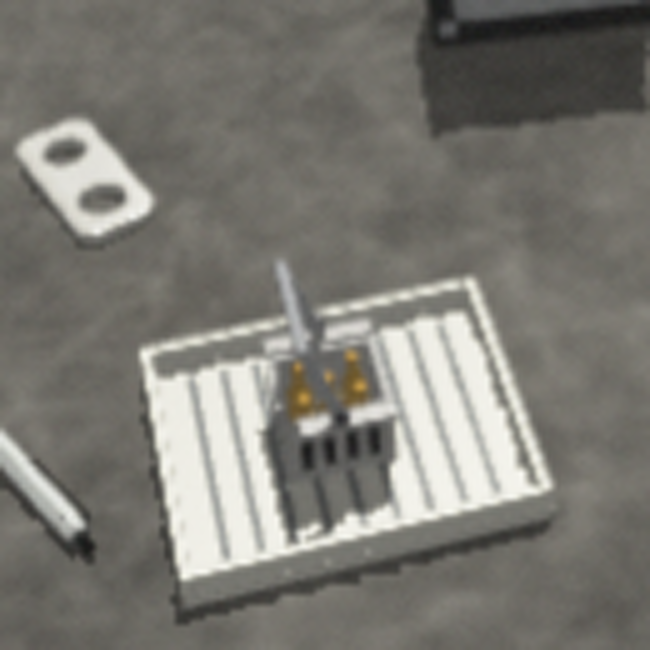

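Emit:
jog_arm --pt "0 0 0.02 -0.05 0" --pt "0 0 0.055 -0.15 0" --pt "0 0 0.1 -0.27 0" --pt "0 0 0.145 -0.39 0" --pt "0 0 0.19 -0.51 0" --pt "0 0 0.235 -0.63 0" --pt "0 0 0.28 -0.75 0" --pt "0 0 0.32 -0.86 0"

```text
t: 24.52
tcp_pos: [0.4664, 0.0247, 0.3303]
orientation: [[0.003, 0.986, 0.165], [-0.002, 0.166, -0.986], [-1.0, 0.003, 0.002]]
wrist_force: [0.5, 0.1, -1.5]
opening: 0.0131
```

```bash
python3 -c "
from h import *
plan(.5052,.2187,.325,-80.4)
"
```

```text
t 24.52 tcp [0.4664 0.0247 0.3303] yaw -80.47 F [ 0.46  0.13 -1.53] T [-0.008  0.008 -0.052] op 0.0131 q6 74.4
shares [ 0.017   0.2346 -0.6162] turn -0.0008
```

Emit:
jog_arm --pt "0 0 0.04 -0.1 0" --pt "0 0 0.085 -0.22 0" --pt "0 0 0.13 -0.34 0" --pt "0 0 0.17 -0.45 0" --pt "0 0 0.205 -0.54 0" --pt "0 0.017 0.225 -0.595 0" --pt "0 0.017 0.2346 -0.616 0" --pt "0 0.017 0.2346 -0.616 0"

```text
t: 25.18
tcp_pos: [0.5046, 0.2195, 0.3229]
orientation: [[0.0, 0.986, 0.168], [-0.003, 0.168, -0.986], [-1.0, -0.0, 0.003]]
wrist_force: [-0.6, -0.3, -1.1]
opening: 0.0135
```

Emit:
jog_arm --pt "0 0 0 0 0" --pt "0 0 0 0 0" --pt "0 0 0 0 0" --pt "0 0 0 0 0" --pt "0 0 0 0 0" --pt "0 0 0 0 0" --pt "0 0 0 0 0" --pt "0 0 0 0 0"

```text
t: 25.85
tcp_pos: [0.5046, 0.2194, 0.3231]
orientation: [[0.0, 0.986, 0.167], [-0.003, 0.167, -0.986], [-1.0, -0.0, 0.003]]
wrist_force: [-0.0, 0.2, -0.8]
opening: 0.0134
```

```bash
python3 -c "
from h import *
plan(.5052,.2187,.25,-80.4)
im=optics.snapshot('wrist')[:,:,::-1]; cv2.imwrite('pics/w27.png',im); crop(im,205,110,305,250,5,'pics/w27s.png')
"
```

```text
t 25.85 tcp [0.5046 0.2194 0.3231] yaw -80.37 F [-0.04  0.16 -0.84] T [-0.062 -0.02   0.089] op 0.0134 q6 96.2
shares [0.2437 0.0016 0.0019] turn 0.0004
```

View pics/w27s.png

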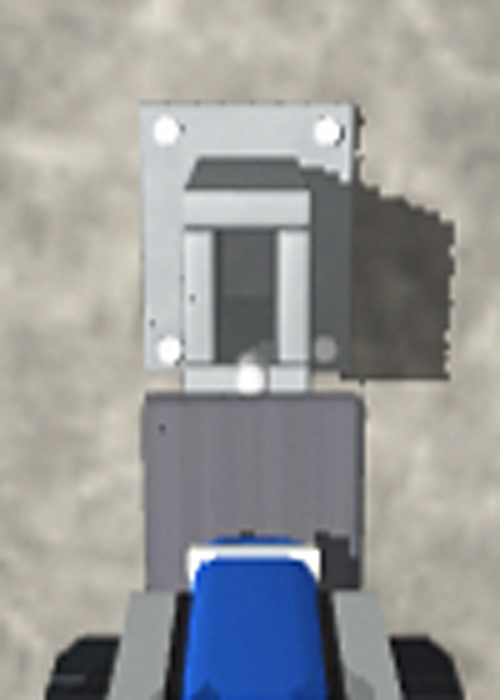

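Emit:
jog_arm --pt "0 0.02 0.0016 0.002 0" --pt "0 0.06 0.0016 0.002 0" --pt "0 0.1 0.0016 0.002 0" --pt "0 0.14 0.0016 0.002 0" --pt "0 0.18 0.0016 0.002 0" --pt "0 0.21 0.0016 0.002 0" --pt "0 0.24 0.0016 0.002 0" --pt "0 0.24 0.0016 0.002 0"

```text
t: 26.57
tcp_pos: [0.504, 0.2184, 0.2479]
orientation: [[-0.004, 0.986, 0.167], [-0.004, 0.167, -0.986], [-1.0, -0.005, 0.003]]
wrist_force: [-0.5, 0.9, -1.4]
opening: 0.0132
```

```bash
python3 -c "
from h import *
plan(.5052,.2187,.13,-80.4)
im=optics.snapshot('scene')[:,:,::-1]; cv2.imwrite('pics/s28.png',im); crop(im,160,120,260,300,4,'pics/s28s.png')
im=optics.snapshot('side')[:,:,::-1]; crop(im,170,60,270,220,4,'pics/sd28s.png')
"
```

```text
t 26.57 tcp [0.504  0.2184 0.2479] yaw -80.36 F [-0.49  0.85 -1.35] T [-0.045  0.065  0.003] op 0.0132 q6 96.1
shares [ 0.3931  0.0059 -0.0016] turn 0.0005
```

View pics/s28s.png

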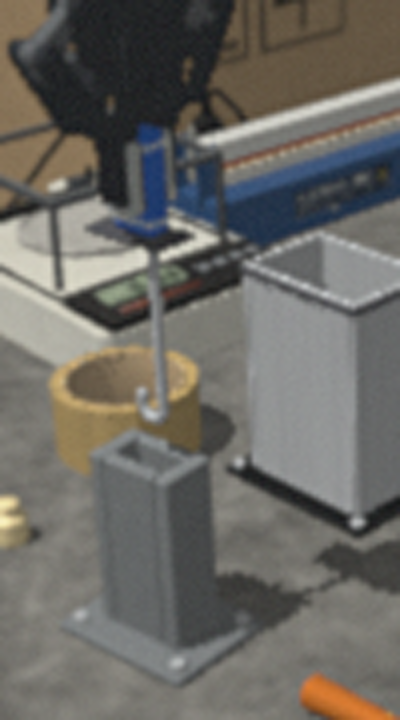

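View pics/sd28s.png

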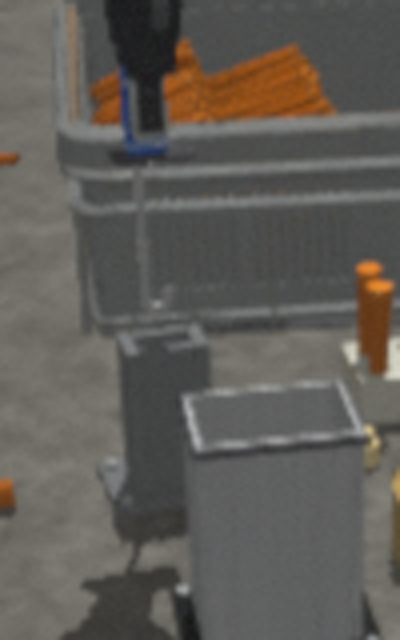

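Emit:
jog_arm --pt "0 0.02 0.004 -0.0016 0" --pt "0 0.06 0.004 -0.0016 0" --pt "0 0.1 0.004 -0.0016 0" --pt "0 0.15 0.004 -0.0016 0" --pt "0 0.2 0.004 -0.0016 0" --pt "0 0.25 0.004 -0.0016 0" --pt "0 0.3 0.004 -0.0016 0" --pt "0 0.33 0.004 -0.0016 0"

```text
t: 27.33
tcp_pos: [0.5047, 0.2186, 0.1484]
orientation: [[-0.004, 0.986, 0.167], [-0.004, 0.167, -0.986], [-1.0, -0.005, 0.003]]
wrist_force: [-0.7, 0.2, -0.4]
opening: 0.0136
```

```bash
python3 -c "
from h import *
plan(.5052,.2187,.126,-80.4)
"
```

```text
t 27.33 tcp [0.5047 0.2186 0.1484] yaw -80.36 F [-0.71  0.2  -0.38] T [ 0.003  0.015 -0.032] op 0.0136 q6 96.2
shares [ 0.0746  0.0021 -0.0001] turn 0.0004
```

Emit:
jog_arm --pt "0 0.012 0.001 0 0" --pt "0 0.024 0.001 0 0" --pt "0 0.036 0.001 0 0" --pt "0 0.048 0.001 0 0" --pt "0 0.06 0.001 0 0" --pt "0 0.068 0.001 0 0" --pt "0 0.0735 0.001 0 0" --pt "0 0.0735 0.001 0 0"

```text
t: 28.0
tcp_pos: [0.5048, 0.2186, 0.1261]
orientation: [[-0.004, 0.986, 0.167], [-0.004, 0.167, -0.986], [-1.0, -0.005, 0.003]]
wrist_force: [0.4, 0.6, -0.9]
opening: 0.0132
```

```bash
python3 -c "
from h import *
plan(.5052,.2187,.126,-80.4)
im=optics.snapshot('scene')[:,:,::-1]; crop(im,160,120,260,300,4,'pics/s29s.png')
plan(.5052,.2187,.126,-80.4)
"
```

```text
t 28.00 tcp [0.5048 0.2186 0.1261] yaw -80.36 F [ 0.36  0.55 -0.91] T [ 0.007  0.003 -0.061] op 0.0132 q6 96.1
shares [ 0.0004  0.0014 -0.0001] turn 0.0004
t 28.05 tcp [0.5049 0.2186 0.1263] yaw -80.36 F [ 0.85  0.24 -1.41] T [-0.037  0.009 -0.015] op 0.0137 q6 96.1
shares [ 0.0011  0.0011 -0.0001] turn 0.0005
```

View pics/s29s.png

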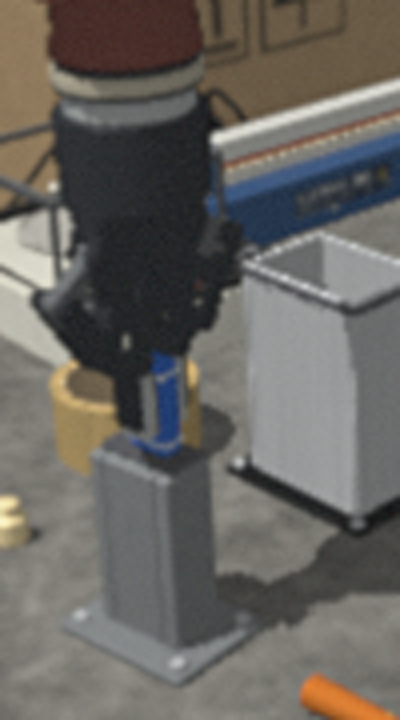

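Emit:
jog_arm --pt "0 0.003 0.001 0 0" --pt "0 0.004 0.001 0 0" --pt "0 0.004 0.001 0 0" --pt "0.15 0.004 0.001 0 0" --pt "0.25 0.004 0.001 0 0" --pt "0.5 0.004 0.001 0 0" --pt "0.8 0.004 0.001 0 0" --pt "1 0.004 0.001 0 0"

```text
t: 28.72
tcp_pos: [0.5051, 0.2187, 0.1249]
orientation: [[-0.004, 0.986, 0.167], [-0.004, 0.167, -0.986], [-1.0, -0.005, 0.003]]
wrist_force: [0.3, 0.4, 0.8]
opening: 0.0572
```

Emit:
jog_arm --pt "1 0 0 0 0" --pt "1 0 0 0 0" --pt "1 0 0 0 0" --pt "1 -0.03 0 0 0" --pt "1 -0.08 0 0 0" --pt "1 -0.14 0 0 0" --pt "1 -0.2 0 0 0" --pt "1 -0.26 0 0 0"

```text
t: 29.38
tcp_pos: [0.5055, 0.219, 0.2044]
orientation: [[-0.004, 0.986, 0.167], [-0.004, 0.167, -0.986], [-1.0, -0.004, 0.003]]
wrist_force: [0.8, -0.1, 0.3]
opening: 0.0853
```

Emit:
jog_arm --pt "1 -0.05 0 0 0" --pt "1 -0.1 0 0 0" --pt "1 -0.15 0 0 0" --pt "1 -0.2 0 0 0" --pt "1 -0.2 0 0 0" --pt "1 -0.2 0 0 0" --pt "1 -0.2 0 0 0" --pt "1 -0.2 0 0 0"

```text
t: 30.05
tcp_pos: [0.5051, 0.219, 0.263]
orientation: [[-0.006, 0.986, 0.167], [-0.005, 0.167, -0.986], [-1.0, -0.007, 0.004]]
wrist_force: [0.3, -0.1, -1.0]
opening: 0.0853
```

```bash
python3 -c "
from h import *
plan(.5052,.2187,.126,-80.4)
im=optics.snapshot('scene')[:,:,::-1]; cv2.imwrite('pics/s30.png',im); crop(im,160,150,310,300,5,'pics/s30s.png')
im=optics.snapshot('side')[:,:,::-1]; cv2.imwrite('pics/sd30.png',im)
im=optics.snapshot('wrist')[:,:,::-1]; cv2.imwrite('pics/w30.png',im); crop(im,205,100,305,230,5,'pics/w30s.png')
"
```

```text
t 30.05 tcp [0.5051 0.219  0.263 ] yaw -80.36 F [ 0.26 -0.13 -0.96] T [ 0.032  0.014 -0.004] op 0.0853 q6 96.1
shares [ 0.4566  0.0032 -0.0005] turn 0.0005
```

View pics/s30s.png

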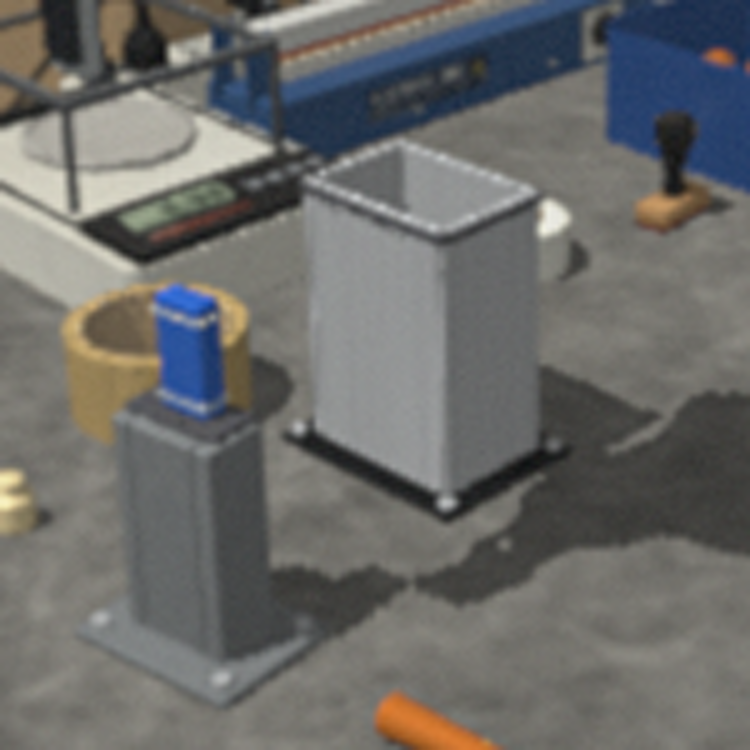

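View pics/sd30.png

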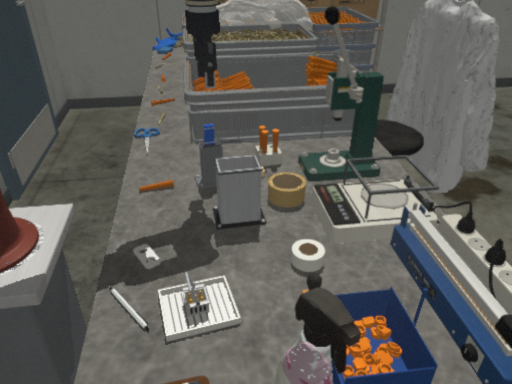

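View pics/w30s.png

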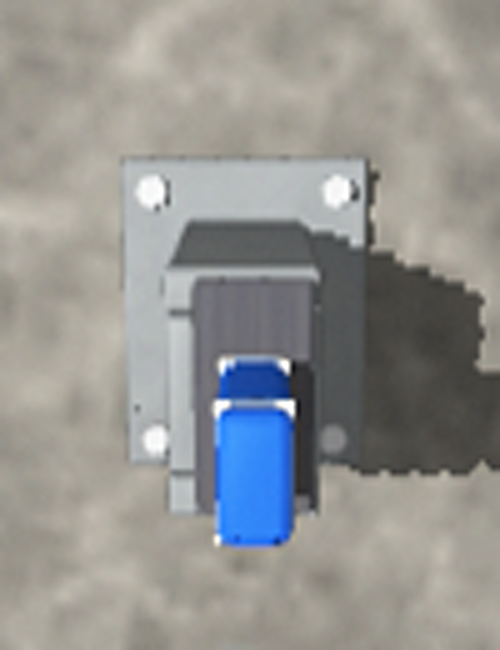

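```bash
python3 -c "
from h import *
print(ticket.hand_in())
"
```

```text
the job is handed in; nothing more can be done
None
```

I hooked the basket out of the well, stood it flat in the white tray, unhooked it, put the rod back in its stand and handed the job in at about 30 s of the 72 s allowed. No verdict is reported.

**Last pictures:** the basket stands upright in the tray, off the hook. The rod stands upright with its collar down on the tower. The gripper is open and clear above it. The tape, label roll, stamp and weight showed no visible shift in these views, but I did not measure their positions again.

**Forces:** at the rest checks the wrist force stayed within about 1 N sideways and 4 N vertically, most of that the weight of the rod and basket.

**What disagreed or is less certain:**
- The scene and side cameras differ by about 1 cm (well centre), so I relied on the wrist camera.
- The collar sits about 4 mm off-centre across the tower. That puts the rod's origin about 10 mm from the stand's centre, against a limit of 22 mm.
- While I lowered the hook to unhook, the wrist torque pointed to the shank leaning on the basket's handle with roughly 0.6 N. It went away when I backed off, and the basket settled flat.

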